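Tighten the nut down in the check-valve housing and close it

TASK

Take the red-headed socket extension out of its orange stand, lower it down the bore of the blue valve housing onto the brass nut at the bottom and turn the nut clockwise (seen from above) until it is hard up against its stop, draw the extension out without turning the nut back, then put the extension back upright in the stand. After that lay the round aluminium cover disc centred over the bore, grip bar up, and press it down until its rubber seal has sunk in and the disc sits level and fully down on the housing. Do not shift the other things lying about.

Things in the scene. Friction and masses are not known exactly. Their poses are not given: they have to be found in the camera images.
- housing: Blue round valve housing, fixed to the table, on a dark square flange 116 x 116 x 12 mm with four small bolts; barrel 84 mm across (89 mm at the collar below the top), top face 110 mm above the table; two short brass ports on either side (along its y, 67 mm out, 66 mm up). A deep bore opens in its top (see housing_mouth). Origin: on the bore axis at the table; z up.
- housing_mouth (a point): Centre of the bore mouth, in the plane of the housing's top face, 110 mm above the table. The bore is 54 mm wide, narrows by a cone between 63 and 46 mm above the table to 47 mm (a self-centring guide for the socket), and has a flat floor 20 mm above the table.
- nut_top (a point): Centre of the top of the brass hex nut's chamfer, on the bore axis, 35 mm above the table. Nut: from 20 mm up, hex 12 mm high and 30 mm across flats, then a 3 mm chamfer and a round stud end 18 mm wide, 5 mm higher. Its frame turns with the nut: its x axis is square to one pair of flats.
- nut (a joint): Turn of the nut about the bore axis, rad; grows clockwise seen from above (the tightening direction). Stop at 1.3; starts between 0.2 and 0.5. Dry friction of about 0.35 N m; stays where it is left. A socket driven hard against the stop can jam and carry the nut back if turned back far; easing back some 0.1 rad frees it.
- seal (a joint): Sinking of the black rubber seal ring (67 mm outside, 58 mm inside) in the housing's top face, m. 0: it stands 5 mm proud of the top face; 0.005: flush, so that a cover lies on the top face itself. Needs about 5 N of downward push, stays where it is left.
- extension: Socket extension, 172 mm long, 0.22 kg, upright in the stand: steel hex socket at the foot, 44 mm over corners, slim shank 16 mm thick with a 26 mm collar below the head, red square head 28 x 28 mm from 128 to 172 mm above the foot, to be gripped. Origin: centre of the foot's end face; z up along the shank; x and y square to the head's faces.
- extension_foot (a point): Centre of the foot's end face. Hex cavity above it: 33 mm across flats, 26 mm deep, open below; extension's x is square to one pair of its flats, so it slips over the nut when its x is a multiple of 60 degrees from nut_top's x (about 12 degrees of play either way). Fully on, the foot stands on the bore floor; otherwise it rests 12 mm or more higher.
- stand: Tool stand, fixed to the table: black square base 86 x 86 x 10 mm with an upright orange tube, 62 mm inside, 70 mm outside (74 mm at the rim), rim 55 mm above the table. Origin: on the tube's axis at the table; z up. It stands left or right of the housing.
- stand_in (a point): Centre of the floor inside the stand's tube, 10 mm above the table.
- cover: Loose aluminium cover disc, 72 mm across, 8 mm thick, 0.08 kg, with a green grip bar standing on its upper face (44 mm long along its x, 12 mm wide along its y, top 26 mm above the underside). It lies flat on the table on the other side of the housing from the stand. Origin: centre of its underside; z up.
- oring_kit: Bystander: small flat cardboard box 56 x 90 x 22 mm.
- marker_blue: Bystander: marker pen with blue cap, 122 mm long, 12 mm thick.
- screwdriver: Bystander: red screwdriver 156 mm long, 24 mm thick.
- petri_dish: Bystander: clear dish 69 mm wide, 12 mm high.
- fitting_a: Bystander: small brass fitting with black cap, 18 x 16 x 32 mm high, standing.
- wrench: Bystander: open-ended spanner 160 mm long, 7 mm thick.
Mind the look-alikes: they are no part of the job. There is more than one size of the extension; the job needs the smaller.

How it is judged:
By the outcome, as a careful person would: the job done as asked, in the order asked, and still so for the second after the job is handed in, with the robot touching nothing.
It also fails if it takes over 69 s, if anything falls off the work surface, if the arm or the gripper's body presses on something with over 40 N, if the wrist force passes 120 N, or if a joint passes its speed limit or range.

ROBOT

A 6-joint arm with a two-finger parallel gripper is mounted at the origin on a cart in front of the work surface, level with it; the furniture and walls round the work are solid. World frame = base frame: x ahead of the robot, y to its left, z up, the work surface at z = 0. Lengths are in m, angles in rad, forces in N, time in s.
With the tool pointing down it reaches from about 0.4 to 0.925 m from the base axis. Payload 12.5 kg.
Tool frame: the origin (TCP) lies midway between the tips of the shut fingers; the grasp point (between the pads) lies 19 mm behind it; z points along the fingers, y is the line along which they close (so a half turn about z gives the same grasp; the last joint's range is limited). The gripper opens to 95 mm and grips with 3 to 60 N. Pads are 20 mm wide; open, the fingers measure 119 mm over their backs; the gripper's body (75 mm by 180 mm) begins 59 mm behind the grasp point.
Start: joints at [-1.315, 0.491, 1.559, -0, 1.092, -0.106], TCP at [0.221, -0.585, 0.215] pointing down, gripper open.
Joint ranges: [-3.1, 3.1], [-0.84, 2.19], [0.05, 2.79], [-1.13, 4.28], [0.06, 2.93], [-2.69, 2.69]. Speed limits (rad/s): [2.22, 2.22, 2.79, 3.14, 3.14, 3.14].

INTERFACE

Orientations are given as a unit quaternion [x, y, z, w].
In Python, from bench import robot, imaging gives the robot as it stands. The module is installed in compiled form; this text tells all that it offers.
- The arm moves only by the tool apply_moves, never from a script. Its argument "targets" is a list that holds one entry, the list of rows, each a list of 7 numbers: the opening, from -1 (shut) to 1 (fully open), then the shift along the tool's x, y, z in m, then the turn, a rotation vector about the tool's x, y, z in rad. A call has 1 to 12 rows; each row is the pose to reach, as a shift and turn from the pose commanded when the call began, along the tool's axes at that moment; what a row does not reach only later rows make up. A row lasts 1/10 s, in which the tool goes at most 50 mm and 8.59 degrees, less where a joint would pass 70% of its speed; a pose out of reach is approached as far as the arm can. A call with a gripper value outside its range is refused whole. The fingers move at their own pace and stop on an object; "squeeze" is the grip in N (left out, the last holds). Time passes only in rows, so rows that repeat a pose let the fingers close. It gives the time, the measured TCP pose, the force, the opening and the grip force at its end, in the units of the state.
- robot.state(): the state, without advancing time (a new reading comes with each control period).
- imaging.read_camera(name): name is "scene" or "top" or "wrist"; returns (picture, depth): 400x640x3 uint8, red, green, blue; 400x640 float32, m along the optical axis (not along the pixel's ray), 0 where there is no reading.
- imaging.get_calibration(name): a dict with "mtx" (3x3 intrinsics, pixels), "position" and "attitude" of the camera in the world; the wrist camera has in their place "tool_from_camera" (4x4, takes a point from camera to tool coordinates, whose origin is the TCP and whose axes are the flange's). Camera axes: x right, y down, z forward; pixel columns grow to the right and rows downward; lengths in m; the calibration is good to about 2 mm. A picture is of the moment at which its call begins: read the wrist's pose just before it. get_calibration takes no time and is no camera call.
- robot.sign_off(): hands the job in; it is judged then, once.
The state is a dict: "t": time; "joints": joint angles; "joint_vel": joint speeds; "tau": joint torques, N m; "tcp_pos": TCP position; "eef_rot": TCP orientation; "contact_force": force on the tool from outside, world axes, zero at the start; "ft_torque": the same for the moment, N m; "gripper_width": finger opening in m; "finger_force": force on a finger pad.
Only numpy, scipy, OpenCV 4.12 (cv2) and the standard library are available. Lean on these libraries where they do the work, as an engineer would, in place of code of your own. Each camera call takes 0.05 s, during which the arm holds its last target. There are 200 camera calls.

## Working session

There is one attempt and no reset: what is moved stays moved. The work goes in short steps, Python scripts to look and compute and a tool call to move; the robot and the scene stay as the last step left them, time stands still between calls to the robot, and variables do not carry over. Pictures are saved under pics/ and viewed, at most 10 in all, crops included, and the job is handed in when it is done.

Besides the shell and the picture viewer there is one more tool, called after "Request:" as name(argument=value, ...) on one line, values as JSON. apply_moves: Moves the arm, as the interface text tells. Its arguments: {"type":"object","properties":{"targets":{"type":"array","items":{"type":"array","items":{"type":"array","items":{"type":"number"}}}},"squeeze":{"type":"number"}},"required":["targets"]}

```bash
mkdir -p pics
python3 - <<'E'
from bench import robot, imaging
import cv2,numpy as np
s=robot.state();print({k:np.round(v,3).tolist() for k,v in s.items()})
for n in("scene","top"):
    p,d=imaging.read_camera(n);cv2.imwrite(f"pics/{n}0.png",p[:,:,::-1]);np.savez(f"{n}0.npz",p=p,d=d);c=imaging.get_calibration(n);print(n,c)
print(imaging.get_calibration("wrist"))
E
```

```text
{'t': 0.0, 'joints': [-1.315, 0.492, 1.559, 0.0, 1.092, -0.106], 'joint_vel': [-0.001, -0.001, -0.0, 0.001, 0.002, 0.001], 'tau': [-0.0, -61.266, -25.818, 0.069, 0.048, -0.0], 'tcp_pos': [0.221, -0.584, 0.214], 'eef_rot': [0.984, 0.18, -0.0, -0.001], 'contact_force': [-0.417, -0.169, -0.367], 'ft_torque': [0.052, -0.014, -0.004], 'finger_force': 0.0, 'gripper_width': 0.095}
scene {'mtx': array([[487.57260648,   0.        , 313.13953763],
       [  0.        , 487.57260648, 187.14006775],
       [  0.        ,   0.        ,   1.        ]]), 'position': array([-0.53585946,  0.07802396,  0.82068669]), 'attitude': array([-0.61555489,  0.63187704, -0.33415453,  0.33191013])}
top {'mtx': array([[450.12847233,   0.        , 316.28783265],
       [  0.        , 450.12847233, 197.25060754],
       [  0.        ,   0.        ,   1.        ]]), 'position': array([0.46156951, 0.09402126, 1.24839465]), 'attitude': array([ 0.70734912, -0.7060996 ,  0.03063231, -0.01192604])}
{'mtx': array([[358.78675137,   0.        , 321.21161   ],
       [  0.        , 358.78675137, 198.47063555],
       [  0.        ,   0.        ,   1.        ]]), 'tool_from_camera': array([[-3.05151133e-04, -9.65572538e-01, -2.60133776e-01,
         7.27093314e-02],
       [ 9.99999752e-01, -1.29404978e-04, -6.92724977e-04,
         5.08681620e-04],
       [ 6.35213608e-04, -2.60133923e-01,  9.65572337e-01,
        -1.71272800e-01],
       [ 0.00000000e+00,  0.00000000e+00,  0.00000000e+00,
         1.00000000e+00]])}
```

View pics/top0.png

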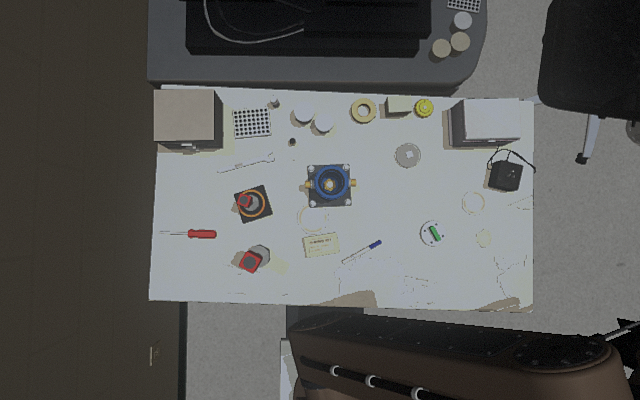

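View pics/scene0.png

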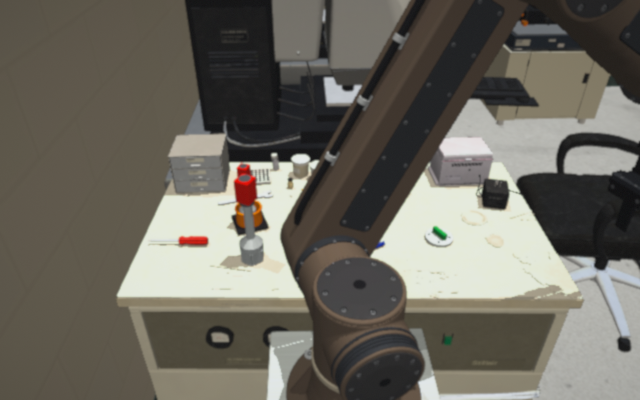

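Top view candidates for the extension: the red head in the orange stand at (246,201), a larger free-standing red-headed extension at (250,262), and the red screwdriver at (203,234). The stand one fits the description. The cover is the disc with the green bar at (432,233), not the petri dish at (408,155). The housing is at (330,184).

```bash
cat > h.py <<'E'
import numpy as np,cv2
from scipy.spatial.transform import Rotation as R
from bench import robot,imaging
def cam(n,s=None):
    c=imaging.get_calibration(n);K=c["mtx"]
    if n!="wrist": return K,R.from_quat(c["attitude"]).as_matrix(),np.array(c["position"])
    s=s or robot.state();T=c["tool_from_camera"];Rt=R.from_quat(s["eef_rot"]).as_matrix()
    return K,Rt@T[:3,:3],Rt@T[:3,3]+s["tcp_pos"]
def ray(c,uv,z):
    K,A,p=c;uv=np.atleast_2d(np.asarray(uv,float))
    d=np.c_[(uv-K[:2,2])/K[0,0],np.ones(len(uv))]@A.T
    return p+d*((z-p[2])/d[:,2])[:,None]
def pts(c,d,mask):
    K,A,p=c;v,u=np.nonzero(mask&(d>0));z=d[v,u]
    return np.c_[(u-K[0,2])/K[0,0]*z,(v-K[1,2])/K[1,1]*z,z]@A.T+p
def hsv(p):return cv2.cvtColor(p,cv2.COLOR_RGB2HSV)
def col(p,name):
    h=hsv(p);H,S,V=[h[...,i].astype(int) for i in range(3)]
    return {"red":((H<6)|(H>172))&(S>140)&(V>60),"green":(H>45)&(H<85)&(S>110)&(V>40),
     "orange":(H>=8)&(H<20)&(S>150)&(V>60),"blue":(H>100)&(H<125)&(S>120)&(V>40),"brass":(H>=14)&(H<32)&(S>80)&(V>60)}[name]
def blobs(m,amin=20):
    cs,_=cv2.findContours(m.astype(np.uint8),cv2.RETR_EXTERNAL,cv2.CHAIN_APPROX_NONE)
    return sorted([c for c in cs if cv2.contourArea(c)>amin],key=lambda c:-cv2.contourArea(c))
def shot(n,tag):
    s=robot.state();p,d=imaging.read_camera(n);cv2.imwrite(f"pics/{tag}.png",p[:,:,::-1]);c=cam(n,s)
    np.savez(f"{tag}.npz",p=p,d=d,A=c[1],o=c[2],K=c[0]);return p,d,c
E
python3 - <<'E'
from h import *
f=np.load("top0.npz");p,d=f["p"],f["d"];c=cam("top")
for n in("red","green","orange","blue"):
    for b in blobs(col(p,n),15)[:4]:
        m=np.zeros(d.shape,np.uint8);cv2.drawContours(m,[b],-1,1,-1);q=pts(c,d,(m>0)&col(p,n))
        if abs(q[:,1].mean())>0.5: continue
        (u,v),(w,hh),a=cv2.minAreaRect(b);print(n,round(u),round(v),round(w),round(hh),round(a),"med",np.round(np.median(q,0),3),"zmax",np.round(np.percentile(q[:,2],[5,95]),3))
cv2.imwrite("pics/topcrop.png",cv2.resize(p[140:285,140:460,::-1],None,fx=2.5,fy=2.5,interpolation=cv2.INTER_CUBIC))
E
```

```text
red 249 262 16 16 30 med [0.378 0.214 0.236] zmax [0.232 0.239]
red 201 234 7 26 90 med [0.435 0.373 0.021] zmax [0.017 0.025]
red 244 200 11 11 18 med [0.518 0.235 0.182] zmax [0.179 0.185]
green 435 233 15 3 60 med [ 0.438 -0.262  0.026] zmax [0.023 0.03 ]
blue 331 182 33 32 90 med [0.572 0.027 0.11 ] zmax [0.023 0.114]
blue 375 244 3 12 61 med [ 0.408 -0.099  0.012] zmax [0.007 0.017]
```

View pics/topcrop.png

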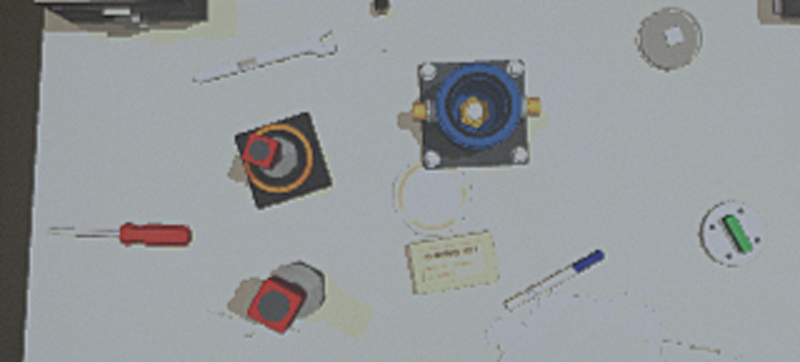

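The close crop confirms it: the smaller extension stands in the orange stand (red head at crop (260,150), top at 0.182 m). The larger look-alike is at crop (275,300), with its top at 0.236 m. The cover, with its green bar, is at crop (735,233).

Next I'll go for a close look with the wrist camera, passing the cover on the way.

Request:
apply_moves(targets=[[[1, 0.343, -0.26, -0.156, 0, 0, 0], [1, 0.343, -0.26, -0.156, 0, 0, 0], [1, 0.343, -0.26, -0.156, 0, 0, 0], [1, 0.343, -0.26, -0.156, 0, 0, 0], [1, 0.343, -0.26, -0.156, 0, 0, 0], [1, 0.343, -0.26, -0.156, 0, 0, 0], [1, 0.343, -0.26, -0.156, 0, 0, 0], [1, 0.343, -0.26, -0.156, 0, 0, 0], [1, 0.343, -0.26, -0.156, 0, 0, 0], [1, 0.343, -0.26, -0.156, 0, 0, 0], [1, 0.343, -0.26, -0.156, 0, 0, 0]]])

```text
t: 1.2
tcp_pos: [0.4505, -0.2189, 0.3708]
eef_rot: [0.983, 0.181, 0.0, 0.0]
contact_force: [0.2, -1.0, -0.6]
gripper_width: 0.0954
finger_force: 0.0
```

Run:
```python
from h import *
s=robot.state();print(s["t"],s["tcp_pos"],s["joint_vel"])
p,d,c=shot("wrist","w1")
for n in("green","blue","red"):
    for b in blobs(col(p,n),40)[:3]:
        m=np.zeros(d.shape,np.uint8);cv2.drawContours(m,[b],-1,1,-1);q=pts(c,d,(m>0)&col(p,n))
        print(n,cv2.minAreaRect(b),np.round(np.median(q,0),4),np.percentile(q[:,2],[5,95]))
        if n=="green":
            t=q[q[:,2]>0.02][:,:2];r=cv2.minAreaRect(t.astype(np.float32)*1000);print("top",r)
```

```text
1.2 [ 0.45050434 -0.21893517  0.37079711] [-0.05107522  0.0143736   0.02054354 -0.00600572 -0.01048206 -0.02588807]
green ((346.8500061035156, 170.9499969482422), (28.708538055419922, 6.788225173950195), 81.8698959350586) [ 0.4414 -0.2626  0.0271] [0.02557871 0.02826452]
top ((440.7351379394531, -263.059326171875), (42.48265838623047, 9.8338623046875), 29.83340835571289)
blue ((153.0, 12.5), (25.0, 70.0), 90.0) [0.5397 0.0057 0.1107] [0.10550678 0.11287202]
blue ((144.0, 3.5), (7.0, 26.0), 90.0) [0.5478 0.0367 0.0872] [0.04691601 0.11630745]
blue ((236.94761657714844, 150.1069793701172), (5.749120712280273, 22.467830657958984), 82.40535736083984) [ 0.41   -0.1016  0.0125] [0.01008267 0.01445847]
```

View pics/w1.png

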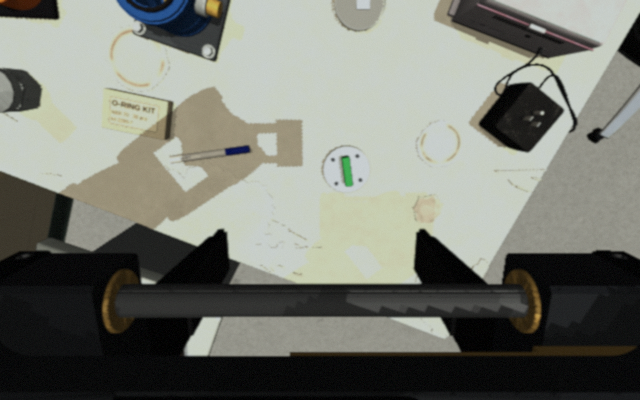

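The wrist view shows the cover disc at (346,170), with its green bar along about 30° in world, and the housing at the top left. Next I'll look straight down the bore.

Request:
apply_moves(targets=[[[1, 0.128, -0.187, 0.121, 0, 0, 0], [1, 0.128, -0.187, 0.121, 0, 0, 0], [1, 0.128, -0.187, 0.121, 0, 0, 0], [1, 0.128, -0.187, 0.121, 0, 0, 0], [1, 0.128, -0.187, 0.121, 0, 0, 0], [1, 0.128, -0.187, 0.121, 0, 0, 0], [1, 0.128, -0.187, 0.121, 0, 0, 0], [1, 0.128, -0.187, 0.121, 0, 0, 0]]])

```text
t: 2.05
tcp_pos: [0.5035, -0.0014, 0.2497]
eef_rot: [0.984, 0.179, -0.0, 0.0]
contact_force: [-0.1, -1.3, 0.2]
gripper_width: 0.0954
finger_force: 0.0
```

```bash
python3 - <<'E'
from h import *
s=robot.state();print(s["t"],s["tcp_pos"],s["joint_vel"])
p,d,c=shot("wrist","w2")
u,v=(c[0]@(c[1].T@(np.array([.572,.027,.11])-c[2])));
E
python3 - <<'E'
import sys;sys.path.insert(0,'.')
from h import *
f=np.load("w2.npz");p,d=f["p"],f["d"];c=(f["K"],f["A"],f["o"])
q=c[0]@(c[1].T@(np.array([.572,.027,.09])-c[2]));u,v=q[:2]/q[2];print(u,v)
x0,y0=max(0,int(u)-110),max(0,int(v)-90)
a=p[y0:y0+180,x0:x0+220,::-1];cv2.imwrite("pics/w2c.png",cv2.resize(a,None,fx=3,fy=3,interpolation=cv2.INTER_CUBIC));print(x0,y0)
E
```

```text
2.05 [ 0.50353539 -0.00139741  0.24973771] [-0.01076844 -0.01240338 -0.00549961  0.00081107  0.00155808  0.00516853]
318.0774481123541 100.1758688453878
208 10Traceback (most recent call last):
  File "<stdin>", line 4, in <module>
ValueError: too many values to unpack (expected 2)
```

View pics/w2c.png

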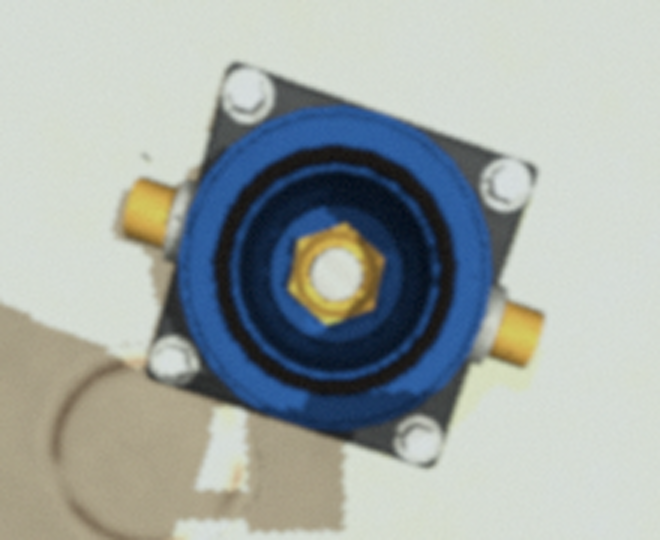

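The nut at crop (335,275) is clearly seen, with the black seal ring around it. I'll measure the ring centre and the nut's hex phase.

Run:
```python
from h import *
f=np.load("w2.npz");p,d=f["p"],f["d"];c=(f["K"],f["A"],f["o"])
V=hsv(p)
# top face outer circle: blue+black blob
m=np.zeros(d.shape,bool);m[10:190,208:428]=1
P=pts(c,d,m);top=P[(P[:,2]>.107)&(P[:,2]<.118)&(np.hypot(P[:,0]-.572,P[:,1]-.027)<.06)]
(x,y),r=cv2.minEnclosingCircle((top[:,:2]*1000).astype(np.float32));print("top circle",x,y,r,"z",np.median(top[:,2]))
blk=m&(V[...,2]<60)&(V[...,1]<170)
b=[k for k in blobs(col(p,"blue")&m,200)][0]
e=cv2.fitEllipse(b);print("blue ellipse",e,ray(c,e[0],.1))
q=P[(P[:,2]<.045)&(P[:,2]>.015)&(np.hypot(P[:,0]-.572,P[:,1]-.027)<.03)];print("nut med",np.median(q,0))
n=col(p,"brass")&m;b=[k for k in blobs(n,100) if 290<k[:,0,0].mean()<350 and 70<k[:,0,1].mean()<130][0]
hull=cv2.convexHull(b)[:,0]
hb=ray(c,b[:,0],.032)[:,:2]
M=cv2.moments((hb*1e4).astype(np.float32).reshape(-1,1,2));cx=np.array([M["m10"],M["m01"]])/M["m00"]/1e4;print("nut centre",cx)
w=hb-cx;th=np.arctan2(w[:,1],w[:,0]);rr=np.hypot(*w.T)
g=np.linspace(-np.pi,np.pi,720,endpoint=False);o=np.argsort(th);rg=np.interp(g,th[o],rr[o],period=2*np.pi)
F=(rg*np.exp(-6j*g)).mean();print("vertex phase deg mod60",np.degrees(-np.angle(F)*-1/6)%60 , "rmean",rr.mean(),rr.min(),rr.max())
np.set_printoptions(precision=4,suppress=True)
# vertices approx
ap=cv2.approxPolyDP(b,2.5,True)[:,0];aw=ray(c,ap,.032)[:,:2]-cx;print(np.degrees(np.arctan2(aw[:,1],aw[:,0]))%60,np.hypot(*aw.T))
# ports axis
for k in blobs(n,60):
    print("brass",k[:,0].mean(0),np.median(pts(c,d,cv2.drawContours(np.zeros(d.shape,np.uint8),[k],-1,1,-1)>0),0))
# seal ring
bl=(V[...,2]<70)&(P is not None);
```

```text
top circle 571.8255615234375 25.384845733642578 44.10956954956055 z 0.11131406477164985
blue ellipse ((319.0792541503906, 98.91175842285156), (103.66453552246094, 107.20482635498047), 3.512349843978882) [[0.57328184 0.02646426 0.1       ]]
nut med [0.57221602 0.02566963 0.03027521]
nut centre [0.57180351 0.02569382]
vertex phase deg mod60 51.6583530937201 rmean 0.015328318089187958 0.013915097906322296 0.01712058235714074
[ 4.9277  8.1782  0.9466 10.7544 10.0092  8.2399] [0.0166 0.0164 0.0167 0.0165 0.0171 0.0168]
brass [319.6667 101.0575] [0.5719 0.0257 0.036 ]
brass [257.2333  80.55  ] [0.5685 0.0859 0.0754]
brass [379.8889 121.0185] [ 0.5747 -0.0344  0.0752]
```

Request:
apply_moves(targets=[[[1, 0.028, -0.214, -0.05, 0, 0, 0], [1, 0.028, -0.214, -0.05, 0, 0, 0], [1, 0.028, -0.214, -0.05, 0, 0, 0], [1, 0.028, -0.214, -0.05, 0, 0, 0], [1, 0.028, -0.214, -0.05, 0, 0, 0], [1, 0.028, -0.214, -0.05, 0, 0, 0], [1, 0.028, -0.214, -0.05, 0, 0, 0]]])

```text
t: 2.8
tcp_pos: [0.4543, 0.2092, 0.2999]
eef_rot: [0.984, 0.18, 0.0, 0.0]
contact_force: [-0.1, -0.0, -0.9]
gripper_width: 0.0949
finger_force: 0.0
```

Run:
```python
from h import *
np.set_printoptions(precision=4,suppress=True)
s=robot.state();print(s["t"],s["tcp_pos"],s["joints"])
p,d,c=shot("wrist","w3")
for b in blobs(col(p,"red"),80)[:3]:
    m=cv2.drawContours(np.zeros(d.shape,np.uint8),[b],-1,1,-1)>0;q=pts(c,d,m);z=np.percentile(q[:,2],90)
    t=q[q[:,2]>z-.006]
    print(np.median(q,0),"z90",z,"rect",cv2.minAreaRect((t[:,:2]*1000).astype(np.float32)),t[:,:2].min(0),t[:,:2].max(0),"px",cv2.boundingRect(b))
P=pts(c,d,d>0)
st=P[(P[:,2]>.05)&(P[:,2]<.06)&(np.hypot(P[:,0]-.51,P[:,1]-.232)<.06)]
print("rim",cv2.minEnclosingCircle((st[:,:2]*1000).astype(np.float32)),len(st))
```

```text
2.8 [0.4543 0.2092 0.2999] [ 0.2996  0.2272  1.735  -0.0004  1.1787  1.5093]
[0.3967 0.2203 0.2156] z90 0.23610744558662505 rect ((397.0965881347656, 222.07000732421875), (14.015583038330078, 31.021778106689453), 20.128494262695312) [0.3852 0.2051] [0.4042 0.2342] px (250, 241, 61, 43)
[0.5214 0.2381 0.1832] z90 0.1844259601047733 rect ((521.2333374023438, 237.47357177734375), (27.900737762451172, 27.956863403320312), 70.68010711669922) [0.5047 0.2207] [0.5379 0.2542] px (294, 77, 48, 50)
[0.4399 0.3701 0.0212] z90 0.023070504029364638 rect ((438.12646484375, 371.46148681640625), (75.08158874511719, 18.691917419433594), 87.896728515625) [0.4283 0.3339] [0.4485 0.409 ] px (164, 109, 61, 36)
rim ((519.8999633789062, 235.1449432373047), 36.849056243896484) 1091
```

View pics/w3.png

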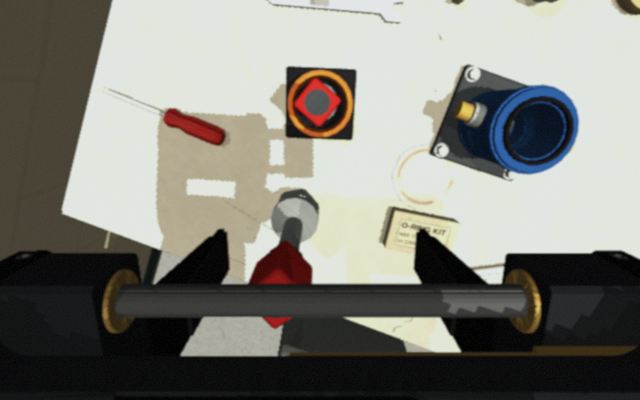

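The head at (318,102) shows as a square diamond in the stand tube, and the big look-alike is at (285,280) under the gripper. I still need the socket's hex phase (10.7° or 40.7°), so I'll look in the pictures already taken.

Run:
```python
from h import *
a=np.load("w2.npz");c=(a["K"],a["A"],a["o"])
q=c[0]@(c[1].T@(np.array([.52,.235,.06])-c[2]));u,v=(q[:2]/q[2]).astype(int);print(u,v)
def crop(p,u,v,r,S):
    x=max(0,u-r);y=max(0,v-r);return cv2.resize(p[y:y+2*r,x:x+2*r,::-1],(S,S),interpolation=cv2.INTER_CUBIC)
t=np.load("top0.npz")["p"]
cv2.imwrite("pics/hex.png",np.hstack([crop(a["p"],u,v,60,400),crop(t,252,202,20,400)]))
```

```text
94 73
```

View pics/hex.png

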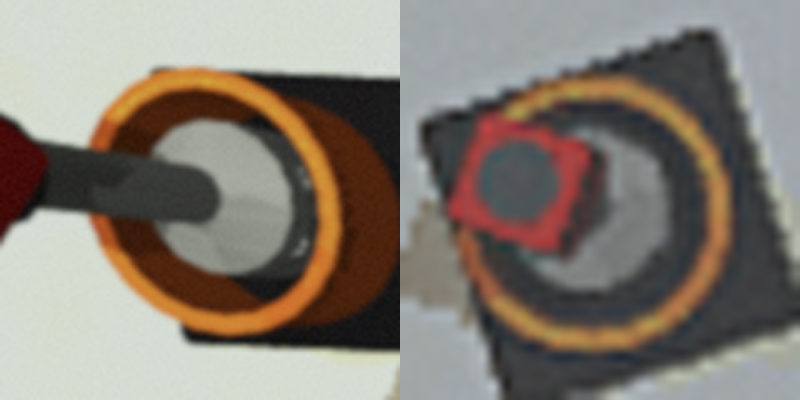

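The socket's hex phase isn't clear from these crops, so I'll recheck after lifting. I'll grasp with the tool x at 70.7°, which leaves enough wrist range to tighten.

Request:
apply_moves(targets=[[[1, 0.072, -0.003, 0, 0, 0, -0.15], [1, 0.072, -0.003, 0, 0, 0, -0.3], [1, 0.072, -0.003, 0, 0, 0, -0.45], [1, 0.072, -0.003, 0, 0, 0, -0.6], [1, 0.072, -0.003, 0, 0, 0, -0.75], [1, 0.072, -0.003, 0, 0, 0, -0.873], [1, 0.072, -0.003, 0.05, 0, 0, -0.873], [1, 0.072, -0.003, 0.1, 0, 0, -0.873], [1, 0.072, -0.003, 0.135, 0, 0, -0.873], [1, 0.072, -0.003, 0.153, 0, 0, -0.873], [1, 0.072, -0.003, 0.153, 0, 0, -0.873]]])

```text
t: 3.95
tcp_pos: [0.5198, 0.2364, 0.144]
eef_rot: [0.816, 0.578, -0.002, -0.001]
contact_force: [0.6, 0.0, 0.1]
gripper_width: 0.095
finger_force: 0.0
```

Request:
apply_moves(targets=[[[-1, 0, 0, 0, 0, 0, 0], [-1, 0, 0, 0, 0, 0, 0], [-1, 0, 0, 0, 0, 0, 0], [-1, 0, 0, 0, 0, 0, 0], [-1, 0, 0, 0, 0, 0, 0]]], squeeze=50)

```text
t: 4.45
tcp_pos: [0.5204, 0.2386, 0.1471]
eef_rot: [0.815, 0.579, 0.0, 0.0]
contact_force: [0.0, -0.8, -0.6]
gripper_width: 0.0607
finger_force: 0.0
```

Request:
apply_moves(targets=[[[-1, 0, 0, 0, 0, 0, 0], [-1, 0, 0, 0, 0, 0, 0], [-1, 0, 0, 0, 0, 0, 0], [-1, 0, 0, 0, 0, 0, 0], [-1, 0, 0, 0, 0, 0, 0], [-1, 0, 0, 0, 0, 0, 0], [-1, 0, 0, 0, 0, 0, 0]]])

```text
t: 5.15
tcp_pos: [0.5202, 0.2386, 0.1465]
eef_rot: [0.815, 0.579, -0.0, 0.0]
contact_force: [0.1, 0.3, -1.6]
gripper_width: 0.0277
finger_force: 50.0
```

Gripped at 27.7 mm. Lifting, then over the housing.

Request:
apply_moves(targets=[[[-1, 0, 0, -0.03, 0, 0, 0], [-1, 0, 0, -0.07, 0, 0, 0], [-1, 0, 0, -0.11, 0, 0, 0], [-1, 0, 0, -0.14, 0, 0, 0], [-1, -0.035, 0.023, -0.14, 0, 0, 0], [-1, -0.074, 0.048, -0.14, 0, 0, 0], [-1, -0.113, 0.073, -0.14, 0, 0, 0], [-1, -0.15, 0.097, -0.14, 0, 0, 0], [-1, -0.175, 0.113, -0.14, 0, 0, 0], [-1, -0.184, 0.119, -0.14, 0, 0, 0], [-1, -0.184, 0.119, -0.14, 0, 0, 0], [-1, -0.184, 0.119, -0.14, 0, 0, 0]]])

```text
t: 6.35
tcp_pos: [0.5716, 0.0265, 0.2864]
eef_rot: [0.815, 0.579, -0.0, -0.0]
contact_force: [-0.3, 0.6, -3.3]
gripper_width: 0.0277
finger_force: 50.0
```

Run:
```python
from h import *
np.set_printoptions(precision=4,suppress=True)
s=robot.state();print(s["t"],s["tcp_pos"],s["joints"],s["contact_force"],s["ft_torque"],R.from_quat(s["eef_rot"]).as_matrix())
p,d,c=shot("wrist","w4")
q=c[0]@(c[1].T@(np.array(s["tcp_pos"])-[0,0,.13]-c[2]));u,v=(q[:2]/q[2]).astype(int);print(u,v)
x,y=max(u-90,0),max(v-90,0);cv2.imwrite("pics/w4c.png",cv2.resize(p[y:y+180,x:x+180,::-1],(590,590),interpolation=cv2.INTER_CUBIC));print(x,y)
```

```text
6.35 [0.5716 0.0265 0.2864] [-0.0692  0.3503  1.5926  0.0003  1.1993  0.2665] [-0.2969  0.5911 -3.2635] [ 0.0378 -0.0448  0.0173] [[ 0.3295  0.9441 -0.0005]
 [ 0.9441 -0.3295  0.0003]
 [ 0.0001 -0.0006 -1.    ]]
321 188
231 98
```

View pics/w4c.png

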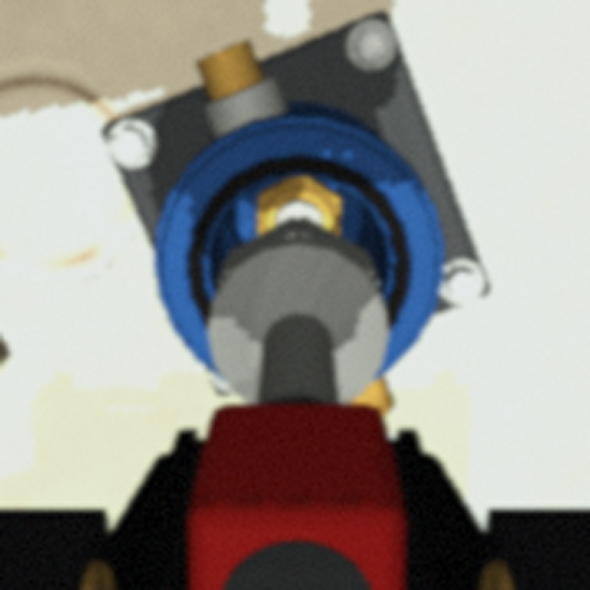

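The socket sits over the bore at crop (298,320), and a dimple at (295,235) hints at a face toward the camera. I'll enlarge with contrast to be sure.

Run:
```python
from h import *
p=np.load("w4.npz")["p"];a=p[160:200,288:356,::-1].astype(float)
a=np.clip((a/255)**.45*255,0,255).astype(np.uint8);cv2.imwrite("pics/w4z.png",cv2.resize(a,None,fx=11,fy=11,interpolation=cv2.INTER_CUBIC))
```

```text
(no output)
```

View pics/w4z.png

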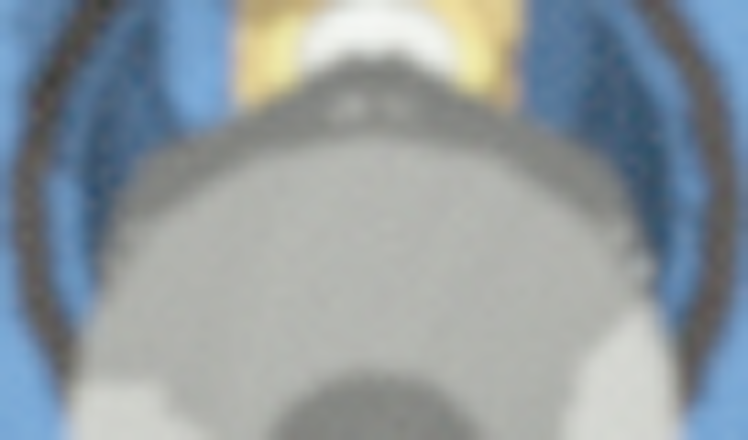

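The enlarged view shows a socket corner at (378,55), pointing along the tool's x. That puts its flats at 40.8° mod 60, against the nut's 38.3°, so a 0.04 rad clockwise turn aligns them. Lowering now.

Request:
apply_moves(targets=[[[-1, -0.0006, 0.0006, 0.03, 0, 0, 0.044], [-1, -0.0006, 0.0006, 0.06, 0, 0, 0.044], [-1, -0.0006, 0.0006, 0.08, 0, 0, 0.044], [-1, -0.0006, 0.0006, 0.095, 0, 0, 0.044], [-1, -0.0006, 0.0006, 0.105, 0, 0, 0.044], [-1, -0.0006, 0.0006, 0.11, 0, 0, 0.044], [-1, -0.0006, 0.0006, 0.11, 0, 0, 0.044]]])

```text
t: 7.1
tcp_pos: [0.5722, 0.0254, 0.1765]
eef_rot: [0.828, 0.561, -0.0, -0.0]
contact_force: [0.1, 0.1, -2.3]
gripper_width: 0.0278
finger_force: 50.0
```

Free so far (foot at about 0.040). Continuing down.

Request:
apply_moves(targets=[[[-1, 0, 0, 0.004, 0, 0, 0], [-1, 0, 0, 0.008, 0, 0, 0], [-1, 0, 0, 0.012, 0, 0, 0], [-1, 0, 0, 0.016, 0, 0, 0], [-1, 0, 0, 0.02, 0, 0, 0], [-1, 0, 0, 0.02, 0, 0, 0]]])

```text
t: 7.7
tcp_pos: [0.5724, 0.0248, 0.1565]
eef_rot: [0.828, 0.561, 0.0, 0.0]
contact_force: [-0.0, -0.4, -2.6]
gripper_width: 0.0279
finger_force: 50.0
```

The socket is fully on. Turning clockwise.

Request:
apply_moves(targets=[[[-1, 0, 0, 0, 0, 0, 0.12], [-1, 0, 0, 0, 0, 0, 0.24], [-1, 0, 0, 0, 0, 0, 0.36], [-1, 0, 0, 0, 0, 0, 0.48], [-1, 0, 0, 0, 0, 0, 0.6], [-1, 0, 0, 0, 0, 0, 0.7], [-1, 0, 0, 0, 0, 0, 0.75], [-1, 0, 0, 0, 0, 0, 0.75]]])

```text
t: 8.5
tcp_pos: [0.5719, 0.0256, 0.1565]
eef_rot: [0.976, 0.218, -0.0, -0.001]
contact_force: [-0.6, 5.8, -0.5]
gripper_width: 0.028
finger_force: 50.0
```

```bash
cat > st.py <<'E'
from h import *
np.set_printoptions(precision=4,suppress=True)
s=robot.state();q=s["eef_rot"];print(s["t"],"tcp",s["tcp_pos"],"yaw",2*np.arctan2(q[1],q[0]),"F",s["contact_force"],"M",s["ft_torque"],"w",s["gripper_width"],"J",s["joints"])
E
python3 st.py
```

```text
8.5 tcp [0.5719 0.0256 0.1565] yaw 0.44001256088957097 F [-0.6001  5.8296 -0.4796] M [1.6396 0.4293 0.073 ] w 0.027954195088538226 J [-0.0712  0.4831  1.7544  0.0014  0.9051  1.0587]
```

Request:
apply_moves(targets=[[[-1, 0, 0, 0, 0, 0, 0.08], [-1, 0, 0, 0, 0, 0, 0.15]]])

```text
t: 8.7
tcp_pos: [0.5719, 0.0256, 0.1565]
eef_rot: [0.99, 0.144, -0.0, -0.001]
contact_force: [-1.4, 6.0, -0.5]
gripper_width: 0.0275
finger_force: 50.0
```

```bash
python3 st.py
```

```text
8.7 tcp [0.5719 0.0256 0.1565] yaw 0.2895954853196399 F [-1.3691  5.9533 -0.5229] M [1.803  0.4057 0.3825] w 0.02748873910933353 J [-0.0712  0.4831  1.7543  0.0014  0.9051  1.2092]
```

Request:
apply_moves(targets=[[[-1, 0, 0, 0, 0, 0, 0.05], [-1, 0, 0, 0, 0, 0, 0.1]]])

```text
t: 8.9
tcp_pos: [0.572, 0.0256, 0.1565]
eef_rot: [0.995, 0.095, -0.0, -0.001]
contact_force: [-1.5, 5.4, -0.6]
gripper_width: 0.0278
finger_force: 50.0
```

```bash
python3 st.py
```

```text
8.9 tcp [0.572  0.0256 0.1565] yaw 0.19049764885164872 F [-1.5379  5.3585 -0.5523] M [1.827  0.4156 0.3836] w 0.027813540865933545 J [-0.0712  0.4831  1.7543  0.0014  0.9051  1.3082]
```

The moment is at the friction level, so it isn't at the stop yet. Going on in steps.

Request:
apply_moves(targets=[[[-1, 0, 0, 0, 0, 0, 0.05], [-1, 0, 0, 0, 0, 0, 0.1]]])

```text
t: 9.1
tcp_pos: [0.572, 0.0256, 0.1565]
eef_rot: [0.999, 0.045, -0.0, -0.001]
contact_force: [-1.4, 6.4, -0.1]
gripper_width: 0.0278
finger_force: 50.0
```

```bash
python3 st.py
```

```text
9.1 tcp [0.572  0.0256 0.1565] yaw 0.09055127000035354 F [-1.4028  6.3784 -0.0588] M [1.9153 0.4005 0.4442] w 0.027810821124158395 J [-0.0711  0.4831  1.7543  0.0015  0.905   1.4082]
```

Request:
apply_moves(targets=[[[-1, 0, 0, 0, 0, 0, 0.04], [-1, 0, 0, 0, 0, 0, 0.08]]])

```text
t: 9.3
tcp_pos: [0.572, 0.0256, 0.1565]
eef_rot: [1.0, 0.006, -0.0, -0.001]
contact_force: [-0.8, 5.5, -0.4]
gripper_width: 0.0276
finger_force: 50.1
```

```bash
python3 st.py
```

```text
9.3 tcp [0.572  0.0256 0.1565] yaw 0.011218810112578817 F [-0.8364  5.5158 -0.3879] M [1.9168 0.2465 0.7705] w 0.027649088916078327 J [-0.0711  0.4831  1.7543  0.0014  0.9049  1.4876]
```

Request:
apply_moves(targets=[[[-1, 0, 0, 0, 0, 0, 0.04], [-1, 0, 0, 0, 0, 0, 0.08]]])

```text
t: 9.5
tcp_pos: [0.5721, 0.0257, 0.1565]
eef_rot: [0.999, -0.034, -0.0, -0.001]
contact_force: [0.1, 5.9, -1.0]
gripper_width: 0.0278
finger_force: 50.1
```

```bash
python3 st.py
```

```text
9.5 tcp [0.5721 0.0257 0.1565] yaw -0.06843531695803996 F [ 0.1472  5.8869 -0.9593] M [1.8196 0.2412 0.8761] w 0.02779810764475033 J [-0.071   0.4831  1.7543  0.0014  0.9048  1.5673]
```

The moment has risen above friction, so it's at the stop. One more push with a firmer grip to confirm.

Request:
apply_moves(targets=[[[-1, 0, 0, 0, 0, 0, 0], [-1, 0, 0, 0, 0, 0, 0.05], [-1, 0, 0, 0, 0, 0, 0.1]]], squeeze=60)

```text
t: 9.8
tcp_pos: [0.5721, 0.0257, 0.1565]
eef_rot: [0.996, -0.085, -0.0, -0.001]
contact_force: [0.0, 5.8, -0.3]
gripper_width: 0.0273
finger_force: 60.2
```

```bash
python3 st.py
```

```text
9.8 tcp [0.5721 0.0257 0.1565] yaw -0.16922187512442188 F [ 0.0136  5.8224 -0.2556] M [1.932  0.1766 1.0693] w 0.02731771719918461 J [-0.071   0.4831  1.7542  0.0016  0.9047  1.668 ]
```

The grip slips at about 1.07 N m, three times the nut's friction, so the nut is hard on its stop. Easing back.

Request:
apply_moves(targets=[[[-1, 0, 0, 0, 0, 0, -0.05], [-1, 0, 0, 0, 0, 0, -0.11], [-1, 0, 0, 0, 0, 0, -0.11]]])

```text
t: 10.1
tcp_pos: [0.572, 0.0257, 0.1565]
eef_rot: [1.0, -0.028, -0.0, -0.001]
contact_force: [-1.7, 6.2, -1.2]
gripper_width: 0.0275
finger_force: 60.0
```

```bash
python3 st.py
```

```text
10.1 tcp [0.572  0.0257 0.1565] yaw -0.05651179625563509 F [-1.6776  6.1987 -1.2315] M [1.9813 0.3055 0.0232] w 0.027548505962742165 J [-0.0712  0.4831  1.7543  0.002   0.9049  1.5548]
```

Free (the moment is about 0). Drawing out.

Request:
apply_moves(targets=[[[-1, 0, 0, -0.01, 0, 0, 0], [-1, 0, 0, -0.02, 0, 0, 0], [-1, 0, 0, -0.03, 0, 0, 0], [-1, 0, 0, -0.05, 0, 0, 0], [-1, 0, 0, -0.08, 0, 0, 0], [-1, 0, 0, -0.11, 0, 0, 0], [-1, 0, 0, -0.14, 0, 0, 0], [-1, 0, 0, -0.14, 0, 0, 0]]])

```text
t: 10.9
tcp_pos: [0.5738, 0.0244, 0.302]
eef_rot: [1.0, -0.029, 0.005, 0.001]
contact_force: [0.4, 0.8, -2.8]
gripper_width: 0.0277
finger_force: 60.0
```

```bash
python3 st.py
python3 - <<'E'
from h import *
np.set_printoptions(precision=4,suppress=True)
p,d,c=shot("wrist","w5")
P=pts(c,d,d>0);s=robot.state();t=np.array(s["tcp_pos"])
# red head top: tilt/orientation, socket shoulder centre
m=col(p,"red");q=pts(c,d,m);print("red",len(q),np.percentile(q[:,2],[2,50,98]) if len(q) else 0)
k=P[(P[:,2]<t[2]-.08)&(P[:,2]>t[2]-.14)&(np.hypot(*(P[:,:2]-t[:2]).T)<.035)]
print("socket",len(k),k.min(0),k.max(0));
(x,y),r=cv2.minEnclosingCircle((k[:,:2]*1000).astype(np.float32));print(x,y,r)
n=col(p,"brass")
for b in blobs(n,30):
    mm=cv2.drawContours(np.zeros(d.shape,np.uint8),[b],-1,1,-1)>0;q=pts(c,d,mm);print("brass",np.median(q,0),cv2.contourArea(b))
E
```

```text
10.9 tcp [0.5738 0.0244 0.302 ] yaw -0.058872484582124664 F [ 0.3583  0.8449 -2.8488] M [0.08   0.0121 0.0086] w 0.02769508761982145 J [-0.0721  0.3376  1.57   -0.0007  1.2246  1.5578]
red 3701 [0.0143 0.328  0.3391]
socket 1954 [0.5575 0.0022 0.1668] [0.5988 0.0449 0.2193]
576.9465942382812 23.53746795654297 21.95932960510254
brass [0.5275 0.2549 0.0562] 382.0
brass [0.6037 0.037  0.4007] 340.5
brass [0.6011 0.0074 0.401 ] 300.5
brass [0.5815 0.0259 0.035 ] 166.0
brass [0.5705 0.0861 0.075 ] 163.0
brass [ 0.5762 -0.0343  0.0752] 148.5
brass [ 0.7497 -0.061   0.0177] 75.0
```

Request:
apply_moves(targets=[[[-1, -0.013, -0.04, 0, 0, 0, 0], [-1, -0.027, -0.085, 0, 0, 0, 0], [-1, -0.041, -0.13, 0, 0, 0, 0], [-1, -0.055, -0.175, 0, 0, 0, 0], [-1, -0.065, -0.2055, 0, 0, 0, 0], [-1, -0.065, -0.2055, 0, 0, 0, 0], [-1, -0.065, -0.2055, 0.04, 0, 0, 0], [-1, -0.065, -0.2055, 0.08, 0, 0, 0], [-1, -0.065, -0.2055, 0.11, 0, 0, 0], [-1, -0.065, -0.2055, 0.13, 0, 0, 0], [-1, -0.065, -0.2055, 0.142, 0, 0, 0], [-1, -0.065, -0.2055, 0.145, 0, 0, 0]]])

```text
t: 12.15
tcp_pos: [0.5193, 0.2332, 0.1502]
eef_rot: [1.0, -0.03, -0.001, 0.0]
contact_force: [-0.6, 0.6, -3.1]
gripper_width: 0.0279
finger_force: 60.0
```

```bash
python3 st.py
```

```text
12.15 tcp [0.5193 0.2332 0.1502] yaw -0.059506996875452044 F [-0.58    0.6214 -3.0695] M [-0.0124  0.0598 -0.0523] w 0.027888613513057266 J [ 0.3062  0.4872  1.7677 -0.0004  0.8889  1.9367]
```

Request:
apply_moves(targets=[[[-1, 0, 0, 0.002, 0, 0, 0], [-1, 0, 0, 0.004, 0, 0, 0], [-1, 0, 0, 0.005, 0, 0, 0], [-1, 0, 0, 0.005, 0, 0, 0]]])

```text
t: 12.55
tcp_pos: [0.5199, 0.2339, 0.1473]
eef_rot: [1.0, -0.03, 0.001, -0.0]
contact_force: [-0.3, -0.5, -0.3]
gripper_width: 0.0282
finger_force: 60.0
```

On the floor. Releasing and lifting clear.

Request:
apply_moves(targets=[[[1, 0, 0, 0, 0, 0, 0], [1, 0, 0, 0, 0, 0, 0], [1, 0, 0, 0, 0, 0, 0], [1, 0, 0, 0, 0, 0, 0], [1, 0, 0, 0, 0, 0, 0], [1, 0, 0, 0, 0, 0, 0], [1, 0, 0, -0.03, 0, 0, 0], [1, 0, 0, -0.07, 0, 0, 0], [1, 0, 0, -0.12, 0, 0, 0], [1, 0, 0, -0.153, 0, 0, 0], [1, 0, 0, -0.153, 0, 0, 0]]])

```text
t: 13.65
tcp_pos: [0.5208, 0.2343, 0.3043]
eef_rot: [1.0, -0.03, 0.004, -0.001]
contact_force: [0.0, -0.2, -0.4]
gripper_width: 0.0951
finger_force: 0.0
```

Request:
apply_moves(targets=[[[1, -0.009, 0.05, 0.01, 0, 0, 0], [1, -0.009, 0.1, 0.03, 0, 0, 0], [1, -0.009, 0.15, 0.05, 0, 0, 0], [1, -0.009, 0.19, 0.05, 0, 0, 0], [1, -0.009, 0.205, 0.05, 0, 0, 0], [1, -0.009, 0.205, 0.05, 0, 0, 0], [1, -0.009, 0.205, 0.05, 0, 0, 0]]])

```text
t: 14.35
tcp_pos: [0.4984, 0.0298, 0.2492]
eef_rot: [1.0, -0.03, -0.0, -0.0]
contact_force: [0.5, -0.2, 0.8]
gripper_width: 0.095
finger_force: 0.0
```

```bash
python3 st.py;python3 - <<'E'
from h import *
np.set_printoptions(precision=4,suppress=True)
p,d,c=shot("wrist","w6")
P=pts(c,d,d>0);n=col(p,"brass")
for b in blobs(n,60):
    hb=ray(c,b[:,0],.032)[:,:2]
    if np.hypot(*(hb.mean(0)-[.572,.0257]))<.01:
        M=cv2.moments((hb*1e4).astype(np.float32).reshape(-1,1,2));cx=np.array([M["m10"],M["m01"]])/M["m00"]/1e4
        w=hb-cx;th=np.arctan2(w[:,1],w[:,0]);rr=np.hypot(*w.T);g=np.linspace(-np.pi,np.pi,720,endpoint=False);o=np.argsort(th)
        F=(np.interp(g,th[o],rr[o],period=2*np.pi)*np.exp(-6j*g)).mean();print("nut",cx,"vertex",np.degrees(-np.angle(F)/6)%60)
pp=[np.median(pts(c,d,cv2.drawContours(np.zeros(d.shape,np.uint8),[b],-1,1,-1)>0),0) for b in blobs(n,60)];print(np.array(pp))
top=P[(P[:,2]>.107)&(P[:,2]<.118)&(np.hypot(P[:,0]-.572,P[:,1]-.027)<.06)];print("top",cv2.minEnclosingCircle((top[:,:2]*1000).astype(np.float32)))
# top camera: extension in stand upright?
p,d,c=shot("top","t6")
for b in blobs(col(p,"red"),15)[:4]:
    q=pts(c,d,cv2.drawContours(np.zeros(d.shape,np.uint8),[b],-1,1,-1)>0);t=q[q[:,2]>np.percentile(q[:,2],90)-.006];print("red",np.median(t,0),t.min(0)[:2],t.max(0)[:2])
for b in blobs(col(p,"green"),15)[:1]:
    q=pts(c,d,cv2.drawContours(np.zeros(d.shape,np.uint8),[b],-1,1,-1)>0);print("green",np.median(q,0))
E
```

```text
14.35 tcp [0.4984 0.0298 0.2492] yaw -0.06008655767467894 F [ 0.5433 -0.1687  0.7825] M [0.0567 0.0743 0.0077] w 0.09503979512309257 J [-0.0726  0.2743  1.813   0.0001  1.0548  1.5582]
nut [0.5718 0.0258] vertex 22.8877557809039
[[ 0.5719  0.0258  0.0361]
 [ 0.5321  0.0758  0.3471]
 [ 0.545   0.2287  0.0561]
 [ 0.5243 -0.021   0.3483]
 [ 0.5684  0.0859  0.0753]
 [ 0.5747 -0.0344  0.0753]
 [ 0.4894  0.2404  0.0562]]
top ((571.9197387695312, 25.326810836791992), 44.10626983642578)
red [0.3779 0.2165 0.2365] [0.3555 0.1928] [0.4    0.2395]
red [0.5212 0.2342 0.1825] [0.507  0.2202] [0.5333 0.2464]
red [0.4354 0.3699 0.0215] [0.4272 0.3375] [0.4461 0.4084]
green [ 0.4385 -0.2623  0.0262]
```

The extension is back at the stand's centre with its head at 0.1825. The nut's phase needs a more careful measurement, so I'll compare before and after with several masks.

Run:
```python
from h import *
np.set_printoptions(precision=2,suppress=True)
for tag in("w2","w6"):
    f=np.load(tag+".npz");p,d=f["p"],f["d"];c=(f["K"],f["A"],f["o"])
    # rectify to plane z=.032, 0.2mm/px, x right,y up
    N=240;g=(np.arange(N)-N/2)*2e-4
    X,Y=np.meshgrid(.5719+g,.0258-g);Q=np.stack([X,Y,np.full_like(X,.032)],-1)-c[2];Q=Q@c[1]@c[0].T
    mp=(Q[...,:2]/Q[...,2:]).astype(np.float32);im=cv2.remap(p,mp,None,cv2.INTER_CUBIC);cv2.imwrite(f"pics/r_{tag}.png",im[:,:,::-1])
    h=hsv(im);sc=(im[...,0].astype(int)-im[...,2]) # R-B high on brass, negative on blue
    out=[]
    for thr in(-10,0,10,20,30,45):
        b=blobs(sc>thr,2000)[0][:,0].astype(float);hull=cv2.convexHull(b.astype(np.float32))[:,0]
        res=[]
        for bb in(b,hull):
            mk=np.zeros((N,N),np.uint8);cv2.fillPoly(mk,[bb.astype(np.int32)],1);M=cv2.moments(mk,True);cx,cy=M["m10"]/M["m00"],M["m01"]/M["m00"]
            vv,uu=np.nonzero(mk);w=(uu-cx)-1j*(vv-cy);s=(w**6).mean()
            res+= [np.degrees(np.angle(s)/6)%60, np.sqrt(M["m00"]/0.866)*.2]
        out.append([thr]+res)
    print(tag,"thr, vertexphase(contour),AF, vertexphase(hull),AF\n",np.array(out))
    pm=[np.median(pts(c,d,cv2.drawContours(np.zeros(d.shape,np.uint8),[b],-1,1,-1)>0),0) for b in blobs(col(p,"brass"),60)]
    pm=[q for q in pm if .07<q[2]<.08];v=pm[0]-pm[1];print("port axis",np.degrees(np.arctan2(v[1],v[0])))
a=[cv2.resize(cv2.imread(f"pics/r_{t}.png"),(390,390)) for t in("w2","w6")];cv2.imwrite("pics/rr.png",np.hstack(a))
```

```text
w2 thr, vertexphase(contour),AF, vertexphase(hull),AF
 [[-10.     9.2   31.48   9.31  31.88]
 [  0.     9.13  31.17   9.31  31.58]
 [ 10.     9.18  30.87   9.38  31.3 ]
 [ 20.     9.16  30.56   9.41  30.99]
 [ 30.     9.09  30.26   9.24  30.72]
 [ 45.     9.05  29.77   9.18  30.3 ]]
port axis 92.93472032073497
w6 thr, vertexphase(contour),AF, vertexphase(hull),AF
 [[-10.    22.56  31.44  22.49  31.85]
 [  0.    22.54  31.13  22.48  31.56]
 [ 10.    22.53  30.83  22.52  31.28]
 [ 20.    22.6   30.54  22.57  31.01]
 [ 30.    22.61  30.21  22.77  30.71]
 [ 45.    22.56  29.69  22.75  30.25]]
port axis 92.97840339062525
```

View pics/rr.png

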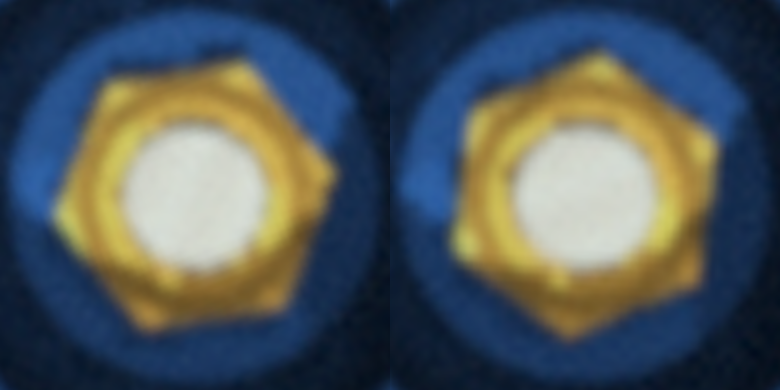

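The nut went 46.5° clockwise (vertex phase from 9.1° to 22.6°). The housing axis and the torque record together put the stop near 50.5°, so the jammed socket probably carried the nut about 0.07 rad back when I eased it. There's plenty of time, so I'll redo it: fetch the extension, turn to the stop with a lighter grip that limits the torque, then ease back less.

Request:
apply_moves(targets=[[[1, 0, -0.02, -0.04, 0, 0, 0], [1, 0.003, -0.065, -0.05, 0, 0, 0], [1, 0.006, -0.11, -0.05, 0, 0, 0], [1, 0.009, -0.155, -0.05, 0, 0, 0], [1, 0.01, -0.19, -0.05, 0, 0, 0], [1, 0.01, -0.205, -0.05, 0, 0, 0], [1, 0.01, -0.205, -0.05, 0, 0, 0], [1, 0.01, -0.205, -0.01, 0, 0, 0], [1, 0.01, -0.205, 0.035, 0, 0, 0], [1, 0.01, -0.205, 0.075, 0, 0, 0], [1, 0.01, -0.205, 0.1, 0, 0, 0], [1, 0.01, -0.205, 0.103, 0, 0, 0]]])

```text
t: 15.65
tcp_pos: [0.5193, 0.2324, 0.144]
eef_rot: [1.0, -0.03, -0.002, 0.001]
contact_force: [0.2, -0.4, 0.7]
gripper_width: 0.0952
finger_force: 0.0
```

Request:
apply_moves(targets=[[[-1, 0, 0, 0, 0, 0, 0], [-1, 0, 0, 0, 0, 0, 0], [-1, 0, 0, 0, 0, 0, 0], [-1, 0, 0, 0, 0, 0, 0], [-1, 0, 0, 0, 0, 0, 0], [-1, 0, 0, 0, 0, 0, 0], [-1, 0, 0, 0, 0, 0, 0], [-1, 0, 0, 0, 0, 0, 0], [-1, 0, 0, 0, 0, 0, 0], [-1, 0, 0, 0, 0, 0, 0], [-1, 0, 0, 0, 0, 0, 0], [-1, 0, 0, 0, 0, 0, 0]]], squeeze=50)

```text
t: 16.85
tcp_pos: [0.5206, 0.2338, 0.1465]
eef_rot: [1.0, -0.03, -0.0, 0.0]
contact_force: [0.1, -0.2, -0.2]
gripper_width: 0.0277
finger_force: 50.0
```

```bash
python3 st.py
```

```text
16.85 tcp [0.5206 0.2338 0.1465] yaw -0.05918955196291327 F [ 0.0866 -0.2001 -0.1971] M [ 0.0965 -0.0222 -0.0315] w 0.027721621530746178 J [ 0.3064  0.493   1.7691 -0.0002  0.8796  1.9365]
```

Request:
apply_moves(targets=[[[-1, 0, 0, -0.03, 0, 0, 0], [-1, 0, 0, -0.07, 0, 0, 0], [-1, 0, 0, -0.11, 0, 0, 0], [-1, 0, 0, -0.14, 0, 0, 0], [-1, 0.013, 0.04, -0.14, 0, 0, -0.1], [-1, 0.027, 0.085, -0.14, 0, 0, -0.2], [-1, 0.041, 0.13, -0.14, 0, 0, -0.3], [-1, 0.054, 0.172, -0.14, 0, 0, -0.4], [-1, 0.0636, 0.2047, -0.14, 0, 0, -0.454], [-1, 0.0636, 0.2047, -0.14, 0, 0, -0.454], [-1, 0.0636, 0.2047, -0.12, 0, 0, -0.454], [-1, 0.0636, 0.2047, -0.12, 0, 0, -0.454]]])

```text
t: 18.05
tcp_pos: [0.5708, 0.0259, 0.2645]
eef_rot: [0.981, 0.196, -0.002, -0.001]
contact_force: [0.1, 0.4, -3.4]
gripper_width: 0.028
finger_force: 50.0
```

```bash
python3 st.py
python3 - <<'E'
from h import *
np.set_printoptions(precision=4,suppress=True)
p,d,c=shot("wrist","w7");t=np.array(robot.state()["tcp_pos"])
m=np.zeros(d.shape,bool);P=pts(c,d,d>0)
k=P[(P[:,2]<t[2]-.08)&(P[:,2]>t[2]-.14)&(np.hypot(*(P[:,:2]-t[:2]).T)<.035)]
hull=cv2.convexHull((k[:,:2]*1e4).astype(np.float32))[:,0]/1e4;cx,r=cv2.minEnclosingCircle((k[:,:2]*1000).astype(np.float32))
print(cx,r);w=hull-np.array(cx)/1000
print(np.c_[np.degrees(np.arctan2(w[:,1],w[:,0])),np.hypot(*w.T)*1000])
E
```

```text
18.05 tcp [0.5708 0.0259 0.2645] yaw 0.39400612075110225 F [ 0.1311  0.4214 -3.3584] M [0.0388 0.1245 0.0226] w 0.02801948825750837 J [-0.0703  0.3687  1.6243  0.0001  1.1528  1.1065]
(572.035400390625, 26.250852584838867) 21.73136329650879
[[  -0.1334   21.3815]
 [  18.9072   21.6416]
 [  25.5927   21.6452]
 [  40.1855   21.1183]
 [  44.9908   21.0874]
 [  52.0772   20.9813]
 [  57.5103   20.9104]
 [  64.6976   21.0652]
 [  67.9911   21.2095]
 [  79.1209   21.7313]
 [  86.0515   21.7123]
 [  87.6955   21.6782]
 [ 109.8318   21.0174]
 [ 112.8996   21.1087]
 [ 115.5831   21.2109]
 [ 117.4427   21.2402]
 [ 135.239    21.3701]
 [ 143.2423   21.1934]
 [ 158.4244   21.7313]
 [ 162.9225   21.2616]
 [-117.1638   21.6061]
 [-114.3631   21.6185]
 [ -97.539    21.5028]
 [ -92.8213   21.4355]
 [ -87.0737   21.2524]
 [ -78.674    21.195 ]
 [ -67.7926   21.4925]
 [ -41.3901   21.7313]
 [ -35.0765   21.6962]
 [ -22.444    21.2689]
 [ -20.0029   21.1732]
 [ -17.6041   21.0951]]
```

The foot is centred on the bore axis with its corners at about 22°, matching the nut. Lowering.

Request:
apply_moves(targets=[[[-1, 0, 0, 0.03, 0, 0, 0], [-1, 0, 0, 0.055, 0, 0, 0], [-1, 0, 0, 0.075, 0, 0, 0], [-1, 0, 0, 0.085, 0, 0, 0], [-1, 0, 0, 0.092, 0, 0, 0], [-1, 0, 0, 0.097, 0, 0, 0], [-1, 0, 0, 0.102, 0, 0, 0], [-1, 0, 0, 0.106, 0, 0, 0], [-1, 0, 0, 0.109, 0, 0, 0], [-1, 0, 0, 0.109, 0, 0, 0]]])

```text
t: 19.1
tcp_pos: [0.572, 0.0257, 0.1575]
eef_rot: [0.981, 0.196, 0.0, 0.0]
contact_force: [0.3, 1.0, -2.1]
gripper_width: 0.0278
finger_force: 50.0
```

Request:
apply_moves(targets=[[[-1, 0, 0, 0, 0, 0, 0.06], [-1, 0, 0, 0, 0, 0, 0.12]]], squeeze=40)

```text
t: 19.3
tcp_pos: [0.5716, 0.0256, 0.1577]
eef_rot: [0.991, 0.136, -0.001, 0.0]
contact_force: [-2.7, -1.3, -2.3]
gripper_width: 0.0281
finger_force: 40.0
```

```bash
python3 st.py
```

```text
19.3 tcp [0.5716 0.0256 0.1577] yaw 0.2726131879288512 F [-2.7452 -1.273  -2.3312] M [-0.3277  0.8533  0.0716] w 0.0280998448734348 J [-0.0705  0.4812  1.7539 -0.0005  0.9074  1.228 ]
```

Request:
apply_moves(targets=[[[-1, 0, 0, 0, 0, 0, 0.04], [-1, 0, 0, 0, 0, 0, 0.08]]])

```text
t: 19.5
tcp_pos: [0.5712, 0.0256, 0.1576]
eef_rot: [0.995, 0.096, -0.001, 0.0]
contact_force: [-2.9, -0.0, -2.5]
gripper_width: 0.0279
finger_force: 40.0
```

```bash
python3 st.py
```

```text
19.5 tcp [0.5712 0.0256 0.1576] yaw 0.19327354105383396 F [-2.8934 -0.0199 -2.5114] M [-0.0138  1.1069 -0.013 ] w 0.02794521733519703 J [-0.0706  0.4812  1.7543 -0.0004  0.9079  1.3072]
```

Request:
apply_moves(targets=[[[-1, 0, 0, 0, 0, 0, 0.04]]])

```text
t: 19.6
tcp_pos: [0.5711, 0.0257, 0.1575]
eef_rot: [0.997, 0.077, -0.001, -0.0]
contact_force: [-3.8, 0.4, -2.1]
gripper_width: 0.028
finger_force: 40.0
```

```bash
python3 st.py
```

```text
19.6 tcp [0.5711 0.0257 0.1575] yaw 0.1532774506602158 F [-3.8435  0.3882 -2.064 ] M [0.0872 1.0423 0.1963] w 0.028036034665726413 J [-0.0705  0.4812  1.7544 -0.0002  0.9081  1.3472]
```

Request:
apply_moves(targets=[[[-1, 0, 0, 0, 0, 0, 0.03]]])

```text
t: 19.7
tcp_pos: [0.5711, 0.0257, 0.1575]
eef_rot: [0.998, 0.062, -0.001, -0.0]
contact_force: [-3.3, 0.7, -2.8]
gripper_width: 0.0279
finger_force: 40.0
```

```bash
python3 st.py
```

```text
19.7 tcp [0.5711 0.0257 0.1575] yaw 0.12374030323400967 F [-3.3075  0.7363 -2.8307] M [0.1579 1.0665 0.4256] w 0.02785394817156986 J [-0.0704  0.4812  1.7544 -0.0003  0.9081  1.3769]
```

Request:
apply_moves(targets=[[[-1, 0, 0, 0, 0, 0, 0.03]]])

```text
t: 19.8
tcp_pos: [0.5711, 0.0257, 0.1575]
eef_rot: [0.999, 0.047, -0.001, -0.0]
contact_force: [-2.8, 1.1, -2.9]
gripper_width: 0.0278
finger_force: 40.0
```

```bash
python3 st.py
```

```text
19.8 tcp [0.5711 0.0257 0.1575] yaw 0.09419241485975248 F [-2.777   1.0629 -2.9034] M [0.21   1.0728 0.3785] w 0.02778108222986625 J [-0.0704  0.4812  1.7545 -0.0003  0.9081  1.4064]
```

Request:
apply_moves(targets=[[[-1, 0, 0, 0, 0, 0, 0.03]]])

```text
t: 19.9
tcp_pos: [0.5711, 0.0258, 0.1575]
eef_rot: [0.999, 0.032, -0.001, -0.0]
contact_force: [-2.6, 1.8, -2.4]
gripper_width: 0.0277
finger_force: 40.0
```

```bash
python3 st.py
```

```text
19.9 tcp [0.5711 0.0258 0.1575] yaw 0.06422816680144475 F [-2.5948  1.7852 -2.4282] M [0.2018 1.0413 0.3503] w 0.02769227295471369 J [-0.0704  0.4811  1.7545 -0.0003  0.9082  1.4364]
```

The moment holds at the friction level, so the nut is turning again and it had come back. Continuing to the stop.

Request:
apply_moves(targets=[[[-1, 0, 0, 0, 0, 0, 0.03]]])

```text
t: 20.0
tcp_pos: [0.5711, 0.0258, 0.1575]
eef_rot: [1.0, 0.017, -0.001, -0.0]
contact_force: [-3.4, 0.5, -2.5]
gripper_width: 0.0281
finger_force: 40.0
```

```bash
python3 st.py
```

```text
20.0 tcp [0.5711 0.0258 0.1575] yaw 0.03426370020932409 F [-3.4394  0.4997 -2.5   ] M [0.2609 1.041  0.4132] w 0.028059389908965247 J [-0.0703  0.4812  1.7544 -0.0002  0.9082  1.4664]
```

Request:
apply_moves(targets=[[[-1, 0, 0, 0, 0, 0, 0.03]]])

```text
t: 20.1
tcp_pos: [0.5711, 0.0258, 0.1575]
eef_rot: [1.0, 0.002, -0.001, 0.0]
contact_force: [-2.9, 1.3, -2.4]
gripper_width: 0.0275
finger_force: 40.1
```

```bash
python3 st.py
```

```text
20.1 tcp [0.5711 0.0258 0.1575] yaw 0.004661703947431083 F [-2.9422  1.2507 -2.4401] M [0.29   1.0775 0.6915] w 0.02750682222259419 J [-0.0702  0.4812  1.7544 -0.0003  0.9081  1.4961]
```

Request:
apply_moves(targets=[[[-1, 0, 0, 0, 0, 0, 0.03]]])

```text
t: 20.2
tcp_pos: [0.5711, 0.0258, 0.1575]
eef_rot: [1.0, -0.013, -0.001, 0.0]
contact_force: [-4.2, 0.7, -2.4]
gripper_width: 0.0281
finger_force: 40.1
```

```bash
python3 st.py
```

```text
20.2 tcp [0.5711 0.0258 0.1575] yaw -0.025059266018726847 F [-4.1777  0.7068 -2.3546] M [0.4108 1.0894 0.6579] w 0.028067085813890936 J [-0.0702  0.4812  1.7544 -0.0004  0.9081  1.5259]
```

It's on the stop: the moment is 0.69 and the grip slips. Now easing back just to zero moment.

Request:
apply_moves(targets=[[[-1, 0, 0, 0, 0, 0, -0.04]]])

```text
t: 20.3
tcp_pos: [0.5711, 0.0259, 0.1575]
eef_rot: [1.0, 0.007, -0.001, -0.0]
contact_force: [-3.8, 0.0, -3.6]
gripper_width: 0.0281
finger_force: 40.0
```

```bash
python3 st.py
```

```text
20.3 tcp [0.5711 0.0259 0.1575] yaw 0.014388150205690252 F [-3.751   0.0148 -3.6071] M [ 0.1791  1.1239 -0.1179] w 0.028069174075693287 J [-0.0703  0.4812  1.7544 -0.0001  0.9082  1.4862]
```

Request:
apply_moves(targets=[[[-1, 0, 0, 0, 0, 0, -0.02]]])

```text
t: 20.4
tcp_pos: [0.5711, 0.0258, 0.1575]
eef_rot: [1.0, 0.018, -0.001, -0.0]
contact_force: [-4.2, 1.3, -2.1]
gripper_width: 0.0277
finger_force: 40.0
```

```bash
python3 st.py
```

```text
20.4 tcp [0.5711 0.0258 0.1575] yaw 0.03611772008873879 F [-4.1507  1.3486 -2.1353] M [ 0.2712  1.2949 -0.1671] w 0.027691815259402012 J [-0.0704  0.4812  1.7544  0.0001  0.908   1.4643]
```

The reverse moment is below the nut's friction. Drawing out gently.

Request:
apply_moves(targets=[[[-1, 0, 0, -0.003, 0, 0, 0], [-1, 0, 0, -0.008, 0, 0, 0]]])

```text
t: 20.6
tcp_pos: [0.5712, 0.0258, 0.1646]
eef_rot: [1.0, 0.017, -0.001, -0.0]
contact_force: [-2.2, 1.2, -10.7]
gripper_width: 0.0278
finger_force: 40.0
```

```bash
python3 st.py
```

```text
20.6 tcp [0.5712 0.0258 0.1646] yaw 0.034136968608164765 F [ -2.2378   1.2239 -10.6909] M [0.3252 0.9978 0.0906] w 0.02783008624165085 J [-0.0704  0.4728  1.7466 -0.      0.925   1.4662]
```

Request:
apply_moves(targets=[[[-1, 0, 0, -0.008, 0, 0, 0], [-1, 0, 0, -0.016, 0, 0, 0], [-1, 0, 0, -0.03, 0, 0, 0], [-1, 0, 0, -0.06, 0, 0, 0], [-1, 0, 0, -0.1, 0, 0, 0], [-1, 0, 0, -0.131, 0, 0, 0], [-1, 0, 0, -0.131, 0, 0, 0]]], squeeze=50)

```text
t: 21.3
tcp_pos: [0.574, 0.0255, 0.3028]
eef_rot: [1.0, 0.017, 0.006, 0.001]
contact_force: [0.9, -0.1, -2.7]
gripper_width: 0.028
finger_force: 50.0
```

```bash
python3 st.py
cat > nut.py <<'E'
from h import *
import sys
p,d,c=shot("wrist",sys.argv[1]);N=240;g=(np.arange(N)-N/2)*2e-4
X,Y=np.meshgrid(.5719+g,.0258-g);Q=(np.stack([X,Y,np.full_like(X,.032)],-1)-c[2])@c[1]@c[0].T
im=cv2.remap(p,(Q[...,:2]/Q[...,2:]).astype(np.float32),None,cv2.INTER_CUBIC)
for thr in(0,20,40):
    b=blobs(im[...,0].astype(int)-im[...,2]>thr,2000)[0]
    mk=cv2.drawContours(np.zeros((N,N),np.uint8),[b],-1,1,-1);M=cv2.moments(mk,True);v,u=np.nonzero(mk)
    w=(u-M["m10"]/M["m00"])-1j*(v-M["m01"]/M["m00"]);print("vertex",np.degrees(np.angle((w**6).mean())/6)%60,M["m00"])
E
```

```text
21.3 tcp [0.574  0.0255 0.3028] yaw 0.03456700422994731 F [ 0.854  -0.0711 -2.6839] M [ 0.0193 -0.0082 -0.0095] w 0.027961093923065818 J [-0.0705  0.3365  1.5697 -0.0002  1.2239  1.4658]
```

Out cleanly. Back to the stand.

Request:
apply_moves(targets=[[[-1, -0.009, -0.042, 0, 0, 0, 0], [-1, -0.019, -0.088, 0, 0, 0, 0], [-1, -0.029, -0.134, 0, 0, 0, 0], [-1, -0.039, -0.18, 0, 0, 0, 0], [-1, -0.0453, -0.211, 0, 0, 0, 0], [-1, -0.0453, -0.211, 0, 0, 0, 0], [-1, -0.0453, -0.211, 0.04, 0, 0, 0], [-1, -0.0453, -0.211, 0.08, 0, 0, 0], [-1, -0.0453, -0.211, 0.11, 0, 0, 0], [-1, -0.0453, -0.211, 0.13, 0, 0, 0], [-1, -0.0453, -0.211, 0.142, 0, 0, 0], [-1, -0.0453, -0.211, 0.146, 0, 0, 0]]])

```text
t: 22.5
tcp_pos: [0.5194, 0.2345, 0.1498]
eef_rot: [1.0, 0.017, -0.0, 0.0]
contact_force: [0.8, 0.1, -1.5]
gripper_width: 0.0281
finger_force: 50.0
```

Request:
apply_moves(targets=[[[-1, 0, 0, 0.002, 0, 0, 0], [-1, 0, 0, 0.004, 0, 0, 0], [-1, 0, 0, 0.004, 0, 0, 0]]])

```text
t: 22.8
tcp_pos: [0.5196, 0.235, 0.1472]
eef_rot: [1.0, 0.017, 0.001, -0.0]
contact_force: [0.5, -0.3, -2.4]
gripper_width: 0.0275
finger_force: 50.0
```

```bash
python3 st.py
```

```text
22.8 tcp [0.5196 0.235  0.1472] yaw 0.03474574519245507 F [ 0.4904 -0.3366 -2.3946] M [ 0.0603  0.015  -0.0138] w 0.027534453549342086 J [ 0.309   0.4912  1.7701 -0.0001  0.879   1.8451]
```

Request:
apply_moves(targets=[[[-1, 0, 0, 0.002, 0, 0, 0], [-1, 0, 0, 0.002, 0, 0, 0]]])

```text
t: 23.0
tcp_pos: [0.5199, 0.2352, 0.1465]
eef_rot: [1.0, 0.017, 0.001, -0.0]
contact_force: [-3.1, -1.2, 10.9]
gripper_width: 0.0281
finger_force: 50.0
```

Request:
apply_moves(targets=[[[1, 0, 0, 0, 0, 0, 0], [1, 0, 0, 0, 0, 0, 0], [1, 0, 0, 0, 0, 0, 0], [1, 0, 0, 0, 0, 0, 0], [1, 0, 0, 0, 0, 0, 0], [1, 0, 0, 0, 0, 0, 0], [1, 0, 0, -0.03, 0, 0, 0], [1, 0, 0, -0.07, 0, 0, 0], [1, 0, 0, -0.12, 0, 0, 0], [1, 0, 0, -0.153, 0, 0, 0]]])

```text
t: 24.0
tcp_pos: [0.5196, 0.2351, 0.3009]
eef_rot: [1.0, 0.017, 0.001, -0.0]
contact_force: [-0.7, -0.1, 0.3]
gripper_width: 0.0942
finger_force: 0.0
```

Request:
apply_moves(targets=[[[1, -0.014, 0.05, 0.01, 0, 0, 0], [1, -0.02, 0.1, 0.03, 0, 0, 0], [1, -0.028, 0.15, 0.05, 0, 0, 0], [1, -0.028, 0.19, 0.05, 0, 0, 0], [1, -0.028, 0.209, 0.05, 0, 0, 0], [1, -0.028, 0.209, 0.05, 0, 0, 0], [1, -0.028, 0.209, 0.05, 0, 0, 0]]])

```text
t: 24.7
tcp_pos: [0.4987, 0.0252, 0.2477]
eef_rot: [1.0, 0.017, 0.0, -0.0]
contact_force: [0.2, -0.2, 0.3]
gripper_width: 0.0952
finger_force: 0.0
```

```bash
python3 st.py; python3 nut.py w8
python3 - <<'E'
from h import *
p,d,c=shot("top","t8")
for b in blobs(col(p,"red"),15)[:3]:
    q=pts(c,d,cv2.drawContours(np.zeros(d.shape,np.uint8),[b],-1,1,-1)>0);t=q[q[:,2]>np.percentile(q[:,2],90)-.006];print("red",np.median(t,0))
E
```

```text
24.7 tcp [0.4987 0.0252 0.2477] yaw 0.03369489112952685 F [ 0.1947 -0.2367  0.3196] M [0.0407 0.0008 0.0146] w 0.0952085494118049 J [-0.0819  0.2758  1.8155  0.0002  1.0502  1.4551]
vertex 18.3653258400284 21033.0
vertex 18.283630009179603 20245.0
vertex 18.238974999823714 19428.0
red [0.37784976 0.21632337 0.23660831]
red [0.43537712 0.36971649 0.02174438]
red [0.51663158 0.23007762 0.18213328]
```

The vertex phase is now 18.3°, against 18.5° predicted for the 1.3 rad stop, so the nut is on its stop. The extension is in the stand with its head at 0.182. Now the cover.

Request:
apply_moves(targets=[[[1, -0.011, 0.048, 0, 0, 0, -0.1], [1, -0.022, 0.095, 0, 0, 0, -0.2], [1, -0.034, 0.143, 0.02, 0, 0, -0.3], [1, -0.045, 0.19, 0.04, 0, 0, -0.4], [1, -0.056, 0.235, 0.06, 0, 0, -0.49], [1, -0.0677, 0.275, 0.08, 0, 0, -0.49], [1, -0.0677, 0.286, 0.08, 0, 0, -0.49], [1, -0.0677, 0.286, 0.08, 0, 0, -0.49], [1, -0.0677, 0.286, 0.08, 0, 0, -0.49]]])

```text
t: 25.7
tcp_pos: [0.4416, -0.2618, 0.1681]
eef_rot: [0.966, 0.26, 0.0, 0.0]
contact_force: [-0.2, 0.6, 0.6]
gripper_width: 0.0948
finger_force: 0.0
```

```bash
python3 st.py
python3 - <<'E'
from h import *
np.set_printoptions(precision=4,suppress=True)
s=robot.state();p,d,c=shot("wrist","w9")
b=blobs(col(p,"green"),60)[0]
w=ray(c,b[:,0],.026)[:,:2];r=cv2.minAreaRect((w*1000).astype(np.float32));print("ray rect",r)
q=pts(c,d,cv2.drawContours(np.zeros(d.shape,np.uint8),[b],-1,1,-1)>0);q=q[q[:,2]>.022];print("depth rect",cv2.minAreaRect((q[:,:2]*1000).astype(np.float32)),np.median(q,0))
P=pts(c,d,d>0);k=P[(P[:,2]>.0055)&(P[:,2]<.011)&(np.hypot(P[:,0]-.4407,P[:,1]+.263)<.045)];print("disc",cv2.minEnclosingCircle((k[:,:2]*1000).astype(np.float32)),np.median(k,0))
cc=np.array(cv2.minEnclosingCircle((k[:,:2]*1000).astype(np.float32))[0])/1000
Rt=R.from_quat(s["eef_rot"]).as_matrix();print("tool shift",Rt.T@(np.r_[cc,.0115]-s["tcp_pos"]))
E
```

```text
25.7 tcp [ 0.4416 -0.2618  0.1681] yaw 0.5256406081296178 F [-0.2216  0.5993  0.6014] M [ 0.0067 -0.0438  0.0635] w 0.09479497752636017 J [-0.664   0.3914  1.8842  0.0002  0.8654  0.381 ]
ray rect ((441.4509582519531, -263.5423278808594), (43.2855339050293, 9.785820007324219), 29.924755096435547)
depth rect ((440.98162841796875, -263.7967529296875), (42.71601867675781, 9.79675579071045), 29.863544464111328) [ 0.4418 -0.2628  0.0271]
disc ((440.3194580078125, -264.0312805175781), 35.996620178222656) [ 0.442  -0.2624  0.0092]
tool shift [-0.0023  0.0012  0.1566]
```

Request:
apply_moves(targets=[[[-0.3, -0.002, 0.001, 0.04, 0, 0, 0], [-0.3, -0.002, 0.001, 0.08, 0, 0, 0], [-0.3, -0.002, 0.001, 0.11, 0, 0, 0], [-0.3, -0.002, 0.001, 0.135, 0, 0, 0], [-0.3, -0.002, 0.001, 0.15, 0, 0, 0], [-0.3, -0.002, 0.001, 0.156, 0, 0, 0], [-0.3, -0.002, 0.001, 0.1565, 0, 0, 0], [-0.3, -0.002, 0.001, 0.1565, 0, 0, 0]]], squeeze=30)

```text
t: 26.55
tcp_pos: [0.4403, -0.2646, 0.0121]
eef_rot: [0.966, 0.26, 0.0, 0.001]
contact_force: [0.4, 1.3, -0.4]
gripper_width: 0.0368
finger_force: 0.0
```

Request:
apply_moves(targets=[[[-1, 0, 0, 0, 0, 0, 0], [-1, 0, 0, 0, 0, 0, 0], [-1, 0, 0, 0, 0, 0, 0], [-1, 0, 0, 0, 0, 0, 0], [-1, 0, 0, 0, 0, 0, 0], [-1, 0, 0, 0, 0, 0, 0]]])

```text
t: 27.15
tcp_pos: [0.4398, -0.265, 0.0115]
eef_rot: [0.966, 0.259, 0.0, 0.0]
contact_force: [-0.6, 1.2, 6.6]
gripper_width: 0.0114
finger_force: 30.0
```

Request:
apply_moves(targets=[[[-1, 0, 0, -0.02, 0, 0, 0], [-1, 0, 0, -0.06, 0, 0, 0], [-1, 0, 0, -0.1, 0, 0, 0], [-1, 0, 0, -0.145, 0, 0, 0], [-1, 0.035, -0.025, -0.145, 0, 0, 0], [-1, 0.074, -0.053, -0.145, 0, 0, 0], [-1, 0.113, -0.081, -0.145, 0, 0, 0], [-1, 0.152, -0.109, -0.145, 0, 0, 0], [-1, 0.191, -0.137, -0.145, 0, 0, 0], [-1, 0.23, -0.165, -0.145, 0, 0, 0], [-1, 0.2592, -0.1852, -0.145, 0, 0, 0], [-1, 0.2592, -0.1852, -0.145, 0, 0, 0]]])

```text
t: 28.35
tcp_pos: [0.5723, 0.0287, 0.1558]
eef_rot: [0.965, 0.261, 0.0, -0.0]
contact_force: [-1.1, -1.2, -1.8]
gripper_width: 0.0118
finger_force: 30.0
```

Request:
apply_moves(targets=[[[-1, 0, 0, 0, 0, 0, 0], [-1, 0, 0, 0, 0, 0, 0]]])

```text
t: 28.55
tcp_pos: [0.5707, 0.0245, 0.156]
eef_rot: [0.966, 0.259, -0.0, 0.0]
contact_force: [-0.3, -0.7, -0.2]
gripper_width: 0.0114
finger_force: 30.0
```

```bash
python3 st.py
python3 - <<'E'
from h import *
np.set_printoptions(precision=4,suppress=True)
s=robot.state();p,d,c=shot("wrist","w10");t=np.array(s["tcp_pos"])
P=pts(c,d,d>0);k=P[(abs(P[:,2]-(t[2]-.0035))<.004)&(np.hypot(*(P[:,:2]-t[:2]).T)<.05)]
print("disc",cv2.minEnclosingCircle((k[:,:2]*1000).astype(np.float32)),np.median(k,0),len(k))
A=np.c_[k[:,:2]-t[:2],np.ones(len(k))];print("plane",np.linalg.lstsq(A,k[:,2],rcond=None)[0])
h=P[(P[:,2]>.1)&(P[:,2]<.118)&(np.hypot(P[:,0]-.572,P[:,1]-.0257)<.06)];print("housing visible",len(h))
E
```

```text
28.55 tcp [0.5707 0.0245 0.156 ] yaw 0.524172761738644 F [-0.3279 -0.6578 -0.1988] M [-0.0652 -0.0293  0.0539] w 0.011427994467978283 J [-0.0727  0.482   1.758  -0.0003  0.9021  0.9742]
disc ((572.03515625, 24.69849967956543), 35.85620880126953) [0.5881 0.0381 0.1536] 6732
plane [-0.0103 -0.004   0.1537]
housing visible 3821
```

The disc is centred to within 1 mm. Lowering onto the seal.

Request:
apply_moves(targets=[[[-1, 0.0004, -0.0006, 0.012, 0, 0, 0], [-1, 0.0004, -0.0006, 0.022, 0, 0, 0], [-1, 0.0004, -0.0006, 0.027, 0, 0, 0], [-1, 0.0004, -0.0006, 0.03, 0, 0, 0], [-1, 0.0004, -0.0006, 0.03, 0, 0, 0]]])

```text
t: 29.1
tcp_pos: [0.5711, 0.0258, 0.1256]
eef_rot: [0.966, 0.259, -0.0, -0.0]
contact_force: [1.2, 0.3, -0.8]
gripper_width: 0.0116
finger_force: 30.0
```

```bash
python3 st.py
```

```text
29.1 tcp [0.5711 0.0258 0.1256] yaw 0.5245957495681123 F [ 1.1737  0.319  -0.8333] M [-0.0514 -0.0742 -0.0507] w 0.01156086769961434 J [-0.0704  0.5217  1.7853 -0.0002  0.8353  0.976 ]
```

Request:
apply_moves(targets=[[[-1, 0, 0, 0.002, 0, 0, 0], [-1, 0, 0, 0.004, 0, 0, 0], [-1, 0, 0, 0.005, 0, 0, 0]]])

```text
t: 29.4
tcp_pos: [0.5715, 0.0259, 0.1215]
eef_rot: [0.966, 0.259, 0.0, 0.0]
contact_force: [-5.9, 0.8, 18.9]
gripper_width: 0.0116
finger_force: 30.0
```

```bash
python3 st.py
```

```text
29.4 tcp [0.5715 0.0259 0.1215] yaw 0.524864283924139 F [-5.9044  0.7934 18.9179] M [-0.0455  1.0986  0.0117] w 0.01164266766990623 J [-0.07    0.5273  1.7889 -0.0002  0.8244  0.976 ]
```

Seated, with a 19 N push. Releasing, then a final check push on the bar's top with shut fingers.

Request:
apply_moves(targets=[[[-1, 0, 0, 0.001, 0, 0, 0], [-1, 0, 0, 0, 0, 0, 0], [-0.2, 0, 0, 0, 0, 0, 0], [-0.2, 0, 0, 0, 0, 0, 0], [-0.2, 0, 0, 0, 0, 0, 0], [-0.2, 0, 0, 0, 0, 0, 0], [-0.2, 0, 0, -0.02, 0, 0, 0], [-0.2, 0, 0, -0.06, 0, 0, 0], [-0.2, 0, 0, -0.08, 0, 0, 0], [-1, 0, 0, -0.08, 0, 0, 0]]])

```text
t: 30.4
tcp_pos: [0.5724, 0.0259, 0.2038]
eef_rot: [0.966, 0.259, 0.002, 0.001]
contact_force: [-0.2, 0.1, -0.5]
gripper_width: 0.0341
finger_force: 0.0
```

```bash
cat > cov.py <<'E'
from h import *
import sys
np.set_printoptions(precision=4,suppress=True)
p,d,c=shot("wrist",sys.argv[1]);P=pts(c,d,d>0);h=np.array([.572,.0257]);r=np.hypot(*(P[:,:2]-h).T)
k=P[(P[:,2]>.1145)&(P[:,2]<.126)&(r<.045)];cx,R_=cv2.minEnclosingCircle((k[:,:2]*1000).astype(np.float32));print("disc",cx,R_,len(k))
dd=P[(r<.033)&(P[:,2]>.112)&(P[:,2]<.128)];A=np.c_[dd[:,:2]-h,np.ones(len(dd))];co=np.linalg.lstsq(A,dd[:,2],rcond=None)[0];print("disc plane",co)
f=P[(r>.0375)&(r<.0415)&(P[:,2]>.1)&(P[:,2]<.1145)];A=np.c_[f[:,:2]-h,np.ones(len(f))];print("top face plane",np.linalg.lstsq(A,f[:,2],rcond=None)[0],len(f))
E
python3 st.py; python3 cov.py w11
```

```text
30.4 tcp [0.5724 0.0259 0.2038] yaw 0.5248248028061239 F [-0.1515  0.1075 -0.4767] M [-0.0168 -0.0404 -0.0039] w 0.03410384863102855 J [-0.07    0.4266  1.7055 -0.      1.0046  0.976 ]
disc (572.4260864257812, 26.142366409301758) 36.05716323852539 5913
disc plane [0.0014 0.0012 0.1192]
top face plane [-0.0038 -0.0017  0.111 ] 1466
```

Centred to 0.6 mm, level, and 8.2 mm above the face, so fully down. One confirming push.

Request:
apply_moves(targets=[[[-1, 0, 0, 0.02, 0, 0, 0], [-1, 0, 0, 0.04, 0, 0, 0], [-1, 0, 0, 0.055, 0, 0, 0], [-1, 0, 0, 0.06, 0, 0, 0], [-1, 0, 0, 0.064, 0, 0, 0], [-1, 0, 0, 0.066, 0, 0, 0], [-1, 0, 0, 0.0665, 0, 0, 0], [-1, 0, 0, 0.0665, 0, 0, 0]]])

```text
t: 31.25
tcp_pos: [0.5709, 0.0259, 0.1362]
eef_rot: [0.966, 0.259, 0.0, 0.0]
contact_force: [-7.2, -1.0, 16.0]
gripper_width: 0.0007
finger_force: 8.3
```

Request:
apply_moves(targets=[[[-1, 0, 0, -0.02, 0, 0, 0], [-1, 0, 0, -0.06, 0, 0, 0], [-1, -0.06, 0, -0.1, 0, 0, 0], [-1, -0.06, 0, -0.13, 0, 0, 0], [-1, -0.06, 0, -0.13, 0, 0, 0]]])

```text
t: 31.75
tcp_pos: [0.5195, -0.005, 0.2699]
eef_rot: [0.966, 0.259, 0.004, 0.002]
contact_force: [0.6, -0.2, 0.3]
gripper_width: 0.0005
finger_force: 0.0
```

```bash
python3 st.py; python3 cov.py w12
python3 - <<'E'
from h import *
np.set_printoptions(precision=4,suppress=True)
p,d,c=shot("top","t12")
for n in("red","green"):
  for b in blobs(col(p,n),15)[:3]:
    q=pts(c,d,cv2.drawContours(np.zeros(d.shape,np.uint8),[b],-1,1,-1)>0);t=q[q[:,2]>np.percentile(q[:,2],90)-.006];print(n,np.median(t,0),np.ptp(t[:,2]))
E
```

```text
31.75 tcp [ 0.5195 -0.005   0.2699] yaw 0.5238585928206803 F [ 0.5948 -0.1687  0.2835] M [-0.0365 -0.0609  0.0061] w 0.0004869092546790453 J [-0.1367  0.2806  1.7437 -0.0002  1.109   0.9103]
disc (572.5449829101562, 26.095500946044922) 35.886051177978516 4549
disc plane [0.0005 0.0019 0.1192]
top face plane [ 0.0003 -0.0009  0.1111] 1207
red [0.378  0.2166 0.2364] 0.007803409880750456
red [0.4354 0.3728 0.0213] 0.010623585215597364
red [0.5118 0.2272 0.1826] 0.0069465532437071875
```

The cover is down and level. The extension's head reads a little off in the top camera, perhaps because the arm hides part of it, so I'll check it with the wrist camera.

Request:
apply_moves(targets=[[[-1, 0, 0, -0.045, 0, 0, 0], [-1, 0.01, -0.045, -0.045, 0, 0, 0], [-1, 0.02, -0.09, -0.045, 0, 0, 0], [-1, 0.03, -0.135, -0.045, 0, 0, 0], [-1, 0.04, -0.18, -0.045, 0, 0, 0], [-1, 0.046, -0.22, -0.045, 0, 0, 0], [-1, 0.046, -0.22, -0.045, 0, 0, 0], [-1, 0.046, -0.22, -0.045, 0, 0, 0]]])

```text
t: 32.65
tcp_pos: [0.4487, 0.2102, 0.3083]
eef_rot: [0.965, 0.261, -0.001, 0.0]
contact_force: [-0.3, -1.1, 0.8]
gripper_width: 0.0002
finger_force: 0.0
```

```bash
python3 st.py
python3 - <<'E'
from h import *
np.set_printoptions(precision=4,suppress=True)
p,d,c=shot("wrist","w13")
for b in blobs(col(p,"red"),80)[:3]:
    m=cv2.drawContours(np.zeros(d.shape,np.uint8),[b],-1,1,-1)>0;q=pts(c,d,m);z=np.percentile(q[:,2],90);t=q[q[:,2]>z-.006]
    A=np.c_[t[:,:2]-t[:,:2].mean(0),np.ones(len(t))];print(np.median(q,0),"z90",z,cv2.minAreaRect((t[:,:2]*1000).astype(np.float32)),"plane",np.linalg.lstsq(A,t[:,2],rcond=None)[0])
P=pts(c,d,d>0);st=P[(P[:,2]>.05)&(P[:,2]<.06)&(np.hypot(P[:,0]-.52,P[:,1]-.235)<.06)];print("rim",cv2.minEnclosingCircle((st[:,:2]*1000).astype(np.float32)))
E
```

```text
32.65 tcp [0.4487 0.2102 0.3083] yaw 0.5273473808495238 F [-0.2948 -1.1384  0.7896] M [ 0.0069 -0.0106  0.0126] w 0.000245532503008433 J [ 0.3049  0.214   1.7298 -0.0003  1.1998  1.3484]
[0.5216 0.2348 0.1832] z90 0.18435661920203875 ((521.5469970703125, 234.6463623046875), (27.95587921142578, 27.949369430541992), 1.6167291402816772) plane [-0.0007 -0.0017  0.1831]
[0.4396 0.3701 0.021 ] z90 0.023013460262255002 ((438.1358642578125, 371.5609130859375), (74.84017181396484, 20.119863510131836), 89.95218658447266) plane [-0.0491  0.0022  0.0213]
[0.3992 0.224  0.205 ] z90 0.22585327757818371 ((398.43634033203125, 224.51589965820312), (8.081342697143555, 21.1200008392334), 28.52877426147461) plane [1.0274 0.5921 0.227 ]
rim ((519.96875, 234.9252166748047), 36.840065002441406)
```

The extension is upright and centred in the stand, with its head level, so it was only hidden from the top camera. Handing in.

```bash
python3 -c "
from bench import robot
print(robot.sign_off())"
```

```text
the job is handed in; nothing more can be done
None
```

I handed the job in at about 33 s: the nut is on its stop, the extension is upright in the stand, and the cover is centred, level and fully down; easing off the first time apparently carried the nut about 0.07 rad back, so I refitted the extension and turned the nut back to its stop before the cover went on.

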